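Put the boat parts away in the roll-top case

ROBOT

A 7-joint arm with a two-finger parallel gripper is mounted at the origin on the work surface. World frame = base frame: x ahead of the robot, y to its left, z up, the work surface at z = 0. Lengths are in m, angles in degrees, forces in N, time in s.
With the tool pointing down it reaches from about 0.4 to 0.875 m from the base axis. Payload 6.5 kg.
Tool frame: the origin (TCP) lies midway between the tips of the shut fingers; the grasp point (between the pads) lies 19 mm behind it; z points along the fingers, y is the line along which they close (so a half turn about z gives the same grasp; the last joint's range is limited). The gripper opens to 88 mm and grips with 3 to 60 N. Pads are 18 mm wide; open, the fingers measure 123 mm over their backs; the gripper's body (75 mm by 187 mm) begins 45 mm behind the grasp point.
Start: joints at [62.785, 30.733, -0.252, 88.115, 0.149, 61.152, -4.079], TCP at [0.258, -0.596, 0.201] pointing down, gripper open.
Joint ranges: [-154.64, 154.64], [-21.42, 123.67], [-72.66, 72.17], [13.99, 137.28], [-74.86, 254.86], [10.95, 109.41], [-158.01, 158.01]. Speed limits (degrees/s): [136.94, 136.94, 180, 180, 180, 180, 180].

INTERFACE

Orientations are given as [roll, pitch, yaw] about the fixed x, y, z axes, in that order (R = Rz(yaw) Ry(pitch) Rx(roll)).
In Python, from cell import env gives the robot as it stands.
- The arm moves only by the tool play_rows, never from a script. Its argument "motion" is a list that holds one entry, the list of rows, each a list of 5 numbers: the closure, from 0 (fully open) to 1 (shut), then the shift along the tool's x, y, z scaled (see below), then the turn about the tool's z scaled (see below). In form: [[[claw, dx, dy, dz, twist], ...]]. A call has 1 to 5 rows; each row is the pose to reach, as a shift and turn from the pose commanded when the call began, along the tool's axes at that moment; what a row does not reach only later rows make up. The controller multiplies each number of a shift by 1000 mm and each number of a turn by 90 degrees. A row lasts 1/8 s, in which the tool goes at most 62.5 mm and 10.7 degrees, less where a joint would pass 70% of its speed; a pose out of reach is approached as far as the arm can. A call with a number of a shift or a turn outside -1 to 1 is refused whole. A call with a gripper value outside its range is refused whole. The fingers move at their own pace and stop on an object; "squeeze" is the grip in N (left out, the last holds). Time passes only in rows, so rows that repeat a pose let the fingers close. It gives the time, the measured TCP pose, the force, the opening and the grip force at its end, in the units of the state.
- env.observe(): the state, without advancing time (a new reading comes with each control period).
- env.grab_frame(name): name is "side" or "top"; returns a dict with "frame" (480x640x3 uint8, red, green, blue), "K" (3x3 intrinsics, pixels), "rvec" (rotation vector, rad) and "tvec" (3), from world to camera coordinates, as OpenCV has them. Camera axes: x right, y down, z forward; pixel columns grow to the right and rows downward; lengths in m; the calibration is good to about 2 mm. A picture is of the moment at which its call begins. There is no depth.
- env.sign_off(): hands the job in; it is judged then, once.
The state is a dict: "time_s": time; "joint_pos": joint angles; "joint_velocities": joint speeds; "effort": joint torques, N m; "ee_pos": TCP position; "orientation": TCP orientation; "force": force on the tool from outside, world axes, zero at the start; "ft_torque": the same for the moment, N m; "width": finger opening in m; "finger_force": force on a finger pad.
Only numpy, scipy, OpenCV 4.12 (cv2) and the standard library are available. Lean on these libraries where they do the work, as an engineer would, in place of code of your own. Each camera call takes 0.05 s, during which the arm holds its last target. There are 200 camera calls.

TASK

Roll the case's curved tambour cover open, put the sailboat hull and the brass mast ring inside, each set down gently (not dropped) flat on the case's floor with the hull upright, then roll the cover fully shut again and let go. Leave the paint pot in the case and the tweezers, the sharpening slab and the jar with its funnel on the desk where they stand.

Things in the scene. Friction and masses are not known exactly. Their poses are not given: they have to be found in the camera images.
- case: Sizes in mm. Fixed pale wooden roll-top case, 320 (x) x 360 (y), 222 high. Origin: centre of its footprint at desk height; x to its rear, z up. Side walls: half discs, inner faces at y = +-170. Inner floor 12 up, x = -146 to +133. Front sill 8 thick at x = -150, 55 high. From x = +16 back a fixed curved hood roofs it; with the cover at its stop the mouth is free from above from the sill to x = +8.
- cover (a joint): Dark tambour cover, a slatted quarter-round shell of outer radius 154, 8 thick, rolling about an axis along case y, 62 above the case's origin. Rad: 0 = shut (lower edge on the sill); grows as the front edge rolls up and back; 1.65 = stop, fully open. May start up to 0.35 open. Stays where left (track friction 0.4 N m: a few N at the knob).
- cover_knob (a point): Grip point of the cover's brass knob (case y = 0): head 22 in diameter, its axis radial, from 172 to 198 from the roll axis, on a 12 mm stem; this point is at 185. At joint value q: case x = -185 cos(q + 0.244), z = 62 + 185 sin(q + 0.244). Pinched on its sides along case y, it can turn between the fingers as the cover rolls: the hand need not turn.
- hull: Blue plastic sailboat hull, 114 long, 46 beam, sides 36 high, flat bottom, about 110 g. Origin: middle of its length on the underside; bow to +x, z up. Sides are parallel from x = -57 to +8 (good grip across the beam near x = -10, about 20 up); the bow tapers to a point. A white cabin 36 x 22 at x = -20 reaches to 52 high.
- mast_ring: Plain brass ring lying flat, outer diameter 44, hole 28, 12 high, about 50 g. Origin: centre of its underside, z along its axis.
- pot: Small capped glass paint pot standing in the case, 44 in diameter, 50 high; origin at the centre of its underside. Leave it standing there.
- jar: Clear plastic parts jar, diameter 64, 88 high, with a steel funnel in its neck flaring to diameter 74 at 145 high; loose, stands among the small things. Origin: centre of its underside. Leave alone.
- slab: Grey stone sharpening slab, 110 (x) x 36 (y) x 16 high, origin at the centre of its underside. Leave alone.
- tweezers: Black anodised tweezers lying flat, about 117 long (x), 15 wide, 8 high, origin near the middle of the underside. Leave alone.
Not all that is in view belongs to the job. Several things have the shape of the hull; the one meant has the colours described above.

How it is judged:
By the outcome, as a careful person would: the job done as asked, in the order asked, and still so for the second after the job is handed in, with the robot touching nothing.
It also fails if it takes over 72 s, if anything falls off the work surface, if the arm or the gripper's body presses on something with over 40 N, if the wrist force passes 120 N, or if a joint passes its speed limit or range.

## Working session

There is one attempt and no reset: what is moved stays moved. The work goes in short steps, Python scripts to look and compute and a tool call to move; the robot and the scene stay as the last step left them, time stands still between calls to the robot, and variables do not carry over. Pictures are saved under pics/ and viewed, at most 10 in all, crops included, and the job is handed in when it is done.

Besides the shell and the picture viewer there is one more tool, called after "Emit:" as a command line: name --argument value ..., lists and objects as JSON in quotes. play_rows: Moves the arm, as the interface text tells. Its arguments: {"type":"object","properties":{"motion":{"type":"array","items":{"type":"array","items":{"type":"array","items":{"type":"number","minimum":-1,"maximum":1}}}},"squeeze":{"type":"number"}},"required":["motion"]}

```bash
mkdir -p pics; ls; cat > h.py <<'E'
import numpy as np, cv2
from cell import env
def grab(n,save=None):
    f=env.grab_frame(n); im=cv2.cvtColor(f["frame"],cv2.COLOR_RGB2BGR)
    if save: cv2.imwrite("pics/"+save,im)
    return f,im
def ray(f,uv):
    R,_=cv2.Rodrigues(np.array(f["rvec"],float)); t=np.array(f["tvec"],float).ravel()
    d=R.T@np.linalg.solve(np.array(f["K"]),[uv[0],uv[1],1.]); return -R.T@t,d
def onz(f,uv,z):
    c,d=ray(f,uv); return c+d*(z-c[2])/d[2]
def proj(f,P):
    return cv2.projectPoints(np.array(P,float).reshape(-1,1,3),np.array(f["rvec"],float),np.array(f["tvec"],float),np.array(f["K"],float),None)[0][:,0]
E
python3 - <<'E'
from h import *
for n in("top","side"):
    f,im=grab(n,n+"0.png"); print(n,ray(f,(320,240)),f["K"][0])
print(env.observe())
E
```

```text
pics
top (array([ 0.40722308, -0.11457473,  0.95562213]), array([ 0.12109195,  0.03988213, -0.9920408 ])) [483.80455272   0.         329.65087212]
side (array([0.35507443, 0.20213913, 1.10946251]), array([ 0.12333194, -0.28632919, -0.95016065])) [521.98404289   0.         319.65419618]
{'time_s': 0.1, 'joint_pos': array([62.7861501 , 30.77292959, -0.25424325, 88.16368941,  0.14928224,
       61.15339782, -4.07861655]), 'joint_velocities': array([ 0.03087847, -0.12556066, -0.13051326, -0.08500536, -0.03362674,
        0.06492685,  0.04141726]), 'effort': array([ 2.51357713e-03, -5.72079277e+01,  9.94184129e-01, -2.52230752e+01,
       -5.61140338e-02,  1.35140953e-02,  4.85815974e-05]), 'ee_pos': array([ 0.25810236, -0.5958938 ,  0.2005385 ]), 'orientation': array([-1.79910580e+02,  6.94320229e-03,  2.34259133e+01]), 'force': array([ 0.45784231, -0.04643189, -0.45924219]), 'ft_torque': array([-0.0300801 , -0.00093233,  0.04526928]), 'finger_force': 0.0, 'width': 0.08795930576709136}
```

View pics/top0.png

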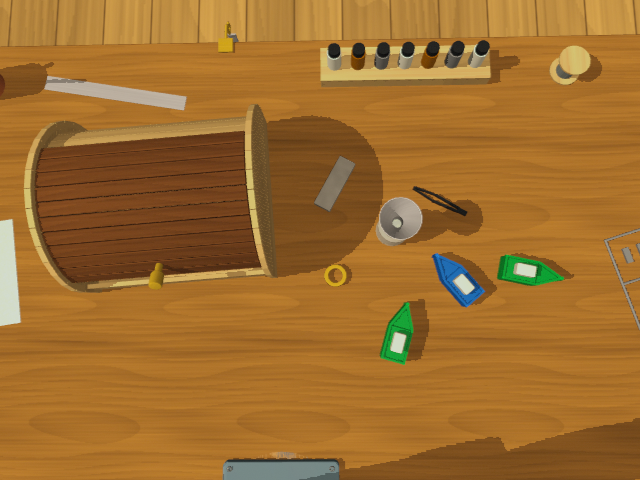

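View pics/side0.png

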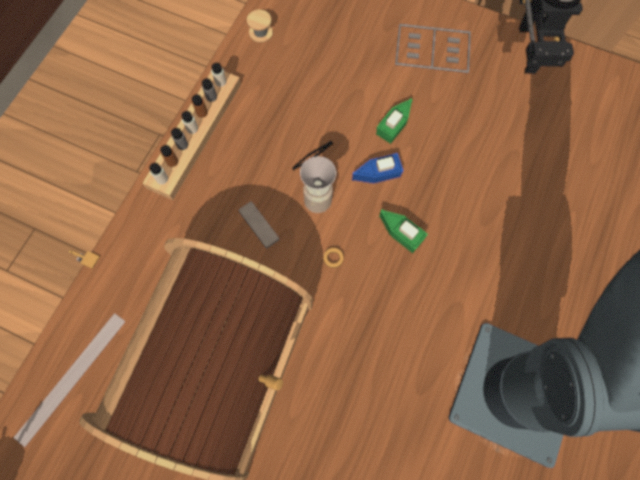

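Top view: blue hull with white cabin at (460,280). Look-alikes are the green hulls at (399,335) and (530,270). The brass ring is at (336,275); similar brass-coloured things are the knob (156,273), the latch (226,40) and the peg (575,60). By the description I take the blue hull and the ring at (336,275). One close crop to check that and the case corners.

```bash
python3 - <<'E'
from h import *
t=cv2.imread("pics/top0.png"); s=cv2.imread("pics/side0.png")
a=cv2.resize(t[95:300,15:285],(400,304),interpolation=cv2.INTER_CUBIC)
b=cv2.resize(s[230:480,70:330],(400,384),interpolation=cv2.INTER_CUBIC)[:296]
c=cv2.resize(t[220:340,320:500],(400,267),interpolation=cv2.INTER_CUBIC)
o=np.zeros((600,800,3),np.uint8); o[:304,:400]=a; o[304:304+267,:400]=c; 
o[:384,400:]=cv2.resize(s[230:480,70:330],(400,384),interpolation=cv2.INTER_CUBIC)
cv2.imwrite("pics/crop1.png",o)
ft,_=grab("top"); fs,_=grab("side")
def blob(im,lo,hi,box):
    x0,y0,x1,y1=box
    h=cv2.cvtColor(im,cv2.COLOR_BGR2HSV); m=np.zeros(h.shape[:2],np.uint8)
    m[y0:y1,x0:x1]=cv2.inRange(h,lo,hi)[y0:y1,x0:x1]
    cs,_=cv2.findContours(m,cv2.RETR_EXTERNAL,cv2.CHAIN_APPROX_NONE); return max(cs,key=cv2.contourArea)
for n,f,im,bb,rb in(("top",ft,t,(420,240,500,320),(315,255,360,295)),("side",fs,s,(340,140,410,200),(315,240,350,275))):
    cb=blob(im,(100,120,40),(125,255,255),bb); P=onz
    q=np.array([onz(f,p[0],0.036)[:2] for p in cb]); r=cv2.minAreaRect((q*1000).astype(np.float32)); print(n,"hull",r)
    tri=cv2.minEnclosingTriangle((q*1000).astype(np.float32)); 
    c=(q*1000).mean(0); far=q[np.argmax(np.linalg.norm(q*1000-np.array(r[0]),axis=1))]; print("far",far)
    cw=blob(im,(0,0,170),(180,60,255),bb); rw=cv2.minAreaRect((np.array([onz(f,p[0],0.052)[:2] for p in cw])*1000).astype(np.float32)); print("cabin",rw)
    cr=blob(im,(18,120,100),(32,255,255),rb) if n=="top" else blob(im,(15,90,150),(35,255,255),rb)
    e=np.array([onz(f,p[0],0.01)[:2] for p in cr])*1000; print("ring",cv2.minEnclosingCircle(e.astype(np.float32)))
E
```

```text
top hull ((446.7540588378906, -330.2096862792969), (113.01736450195312, 50.348609924316406), 39.72916030883789)
far [ 0.41952482 -0.38527661]
cabin ((432.4064636230469, -343.7037048339844), (34.79586410522461, 22.016162872314453), 39.606231689453125)
ring ((453.21551513671875, -105.63734436035156), 22.380184173583984)
side hull ((447.4714050292969, -328.0505676269531), (111.40890502929688, 53.83286666870117), 39.83390808105469)
far [ 0.4192355  -0.38116308]
cabin ((434.0902099609375, -341.82861328125), (35.6848030090332, 25.37685203552246), 40.043453216552734)
ring ((455.21734619140625, -104.8369369506836), 23.107816696166992)
```

View pics/crop1.png

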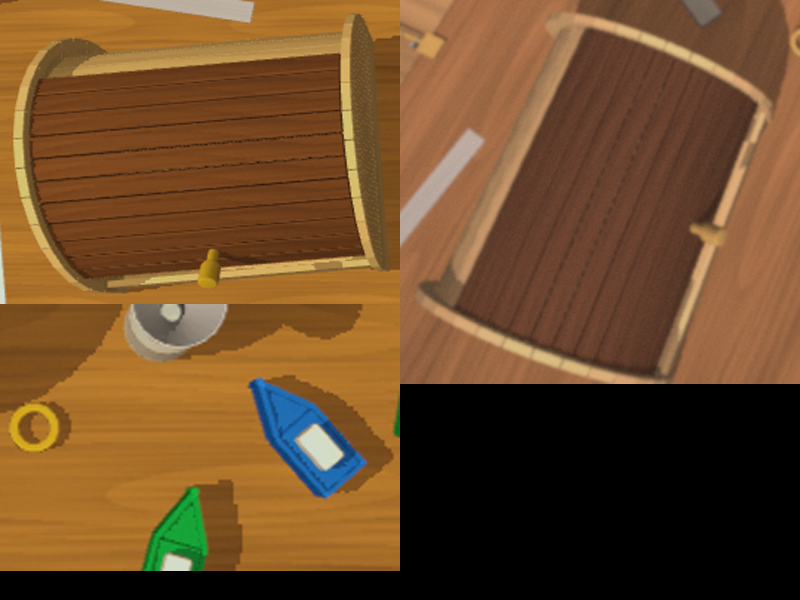

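The crop confirms the blue hull with its white cabin, bow pointing up-left, and the plain brass ring. The knob head is near top (157,276) and side (274,383), and the cover is nearly shut.

```bash
cat >> h.py <<'E'
def tri(fa,a,fb,b):
    c1,d1=ray(fa,a); c2,d2=ray(fb,b); A=np.c_[d1,-d2]; s=np.linalg.lstsq(A,c2-c1,rcond=None)[0]
    p,q=c1+s[0]*d1,c2+s[1]*d2; return (p+q)/2,np.linalg.norm(p-q)*1000
def bb(f,im,box,lo,hi): pass
E
python3 - <<'E'
from h import *
ft,t=grab("top"); fs,s=grab("side")
K=tri(ft,(157,276),fs,(274,383.6)); print("knob",K)
L=onz(ft,(87,287),.055); R=onz(ft,(261,272),.055); print("sill",L,R,np.linalg.norm(L-R))
yaw=np.arctan2(-(L-R)[0],(L-R)[1]); 
sl=onz(fs,(70+665/1.538-400/1.538,230+375/1.536),.055); sr=onz(fs,(70+(760-400)/1.538,230+115/1.536),.055); print("side sill",sl,sr,np.linalg.norm(sl-sr))
print(np.degrees(yaw), np.degrees(np.arctan2(-(sl-sr)[0],(sl-sr)[1])))
ux=np.array([np.cos(yaw),np.sin(yaw)]); uy=np.array([-ux[1],ux[0]])
m=(L+R)[:2]/2
front=m@ux; y0=K[0][:2]@uy
c=ux*(front+.154)+uy*y0; print("case c",c,"mid y",m@uy,"knob casexy",(K[0][:2]-c)@ux, K[0][2])
o=[]
th=np.linspace(0,np.pi,40)
for y in(-.18,-.17,.17,.18):
    o+=[(x*ux+y*uy+c).tolist()+[z] for x,z in zip(-.16*np.cos(th),.062+.16*np.sin(th))]
o+=[((-.154*ux+y*uy+c).tolist()+[.055]) for y in np.linspace(-.17,.17,60)]
for f,im in((ft,t),(fs,s)):
    for p in proj(f,o): cv2.circle(im,tuple(int(round(v)) for v in p),0,(255,0,255),-1)
w=np.zeros((600,800,3),np.uint8); w[:304,:400]=cv2.resize(t[95:300,15:285],(400,304)); w[:384,400:]=cv2.resize(s[230:480,70:330],(400,384))
cv2.imwrite("pics/ov.png",w)
E
```

```text
knob (array([0.44518342, 0.19114693, 0.14985381]), np.float64(5.36371584221735))
sill [0.43331432 0.35901478 0.055     ] [0.45821984 0.03218809 0.055     ] 0.32777426858923964
side sill [0.43327933 0.3595348  0.055     ] [0.46362911 0.02480638 0.055     ] 0.33610151016445744
4.357748607949762 5.180834908730928
case c [0.599656   0.20291836] mid y 0.16116490291192556 knob casexy -0.15492044456757867 0.14985380939395082
```

View pics/ov.png

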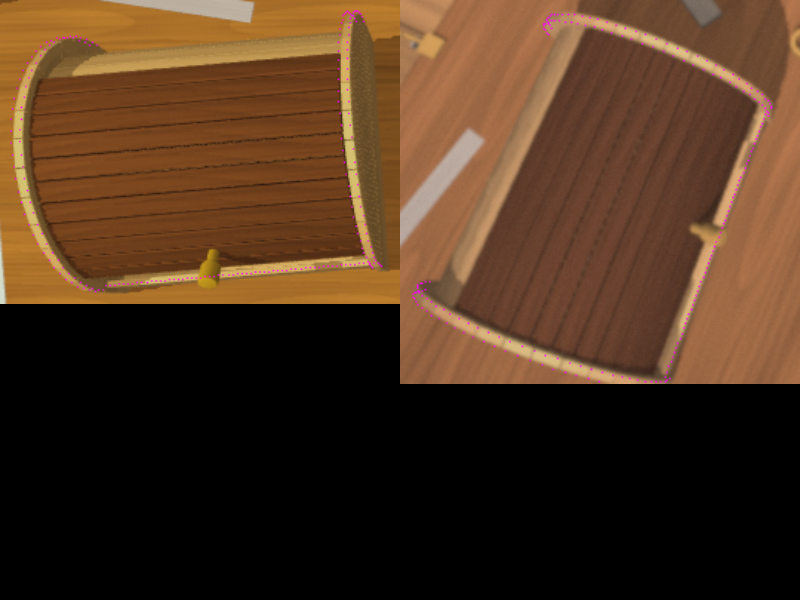

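```bash
cat >> h.py <<'E'
def plan(cur,*calls):
    """cur=(x,y,z,yaw); each call = list of target poses; prints rows dx dy dz twist in tool axes"""
    for c in calls:
        a=np.radians(cur[3]); 
        for p in c:
            d=np.array(p[:3])-cur[:3]; x=d[0]*np.cos(a)+d[1]*np.sin(a); y=d[0]*np.sin(a)-d[1]*np.cos(a)
            print(np.round([x,y,-d[2],-(p[3]-cur[3])/90],3).tolist())
        print('--'); cur=p
def cur():
    o=env.observe(); return (*o['ee_pos'],o['orientation'][2])
E
python3 -c "
from h import *
plan((.258,-.596,.2005,23.43),[(.40,-.34,.27,4.7)],[(.5,-.05,.27,4.7)],[(.44,.19,.22,4.7)])"
```

```text
[0.232, -0.178, -0.07, 0.208]
--
[0.123, -0.281, -0.0, -0.0]
--
[-0.04, -0.244, 0.05, -0.0]
--
```

Emit:
play_rows --motion '[[[0, 0.232, -0.178, -0.07, 0.208], [0, 0.232, -0.178, -0.07, 0.208], [0, 0.232, -0.178, -0.07, 0.208], [0, 0.232, -0.178, -0.07, 0.208], [0, 0.232, -0.178, -0.07, 0.208]]]' --squeeze 15

```text
time_s: 0.92
ee_pos: [0.4018, -0.3385, 0.2721]
orientation: [180.0, -0.0, 4.8]
force: [-1.0, -1.0, -0.3]
width: 0.088
finger_force: 0.0
```

Emit:
play_rows --motion '[[[0, 0.123, -0.281, 0, 0], [0, 0.123, -0.281, 0, 0], [0, 0.123, -0.281, 0, 0], [0, 0.123, -0.281, 0, 0], [0, 0.123, -0.281, 0, 0]]]'

```text
time_s: 1.55
ee_pos: [0.5005, -0.0485, 0.2716]
orientation: [180.0, -0.0, 4.7]
force: [0.4, -0.4, 0.4]
width: 0.0881
finger_force: 0.0
```

Emit:
play_rows --motion '[[[0, -0.04, -0.244, 0.05, 0], [0, -0.04, -0.244, 0.05, 0], [0, -0.04, -0.244, 0.05, 0], [0, -0.04, -0.244, 0.05, 0], [0, -0.04, -0.244, 0.05, 0]]]'

```text
time_s: 2.17
ee_pos: [0.4378, 0.1938, 0.2208]
orientation: [-179.9, 0.1, 5.2]
force: [0.2, -0.7, 0.5]
width: 0.0879
finger_force: 0.0
```

```bash
python3 -c "
from h import *
print(cur())
ft,t=grab('top'); fs,s=grab('side')
print(proj(ft,cur()[:3]),proj(fs,cur()[:3]))
w=np.hstack([cv2.resize(t[220:310,90:230],(400,257)),cv2.resize(s[320:440,200:340],(400,343))[:257]])
cv2.imwrite('pics/k.png',w)"
```

```text
(np.float64(0.4378363784242551), np.float64(0.19380915651383115), np.float64(0.22084813575112522), np.float64(5.1910867887369285))
[[140.76260399 278.95038736]] [[272.4805773  381.13917309]]
```

View pics/k.png

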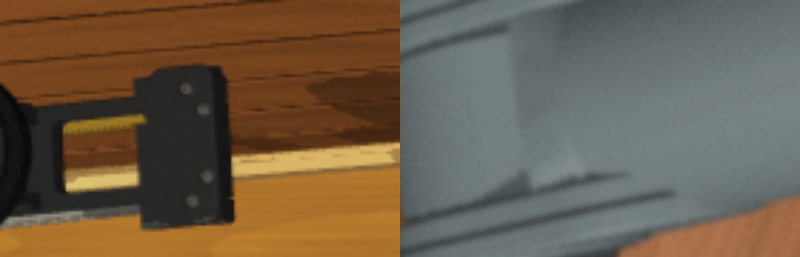

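Top view: the hand hides the knob, centred to within the 88 mm opening. I'll descend and pinch.

Emit:
play_rows --motion '[[[0, 0, 0, 0.04, 0], [0, 0, 0, 0.085, 0], [0, 0, 0, 0.085, 0], [0.5, 0, 0, 0.085, 0], [1, 0, 0, 0.085, 0]]]'

```text
time_s: 2.9
ee_pos: [0.4417, 0.1893, 0.1381]
orientation: [-180.0, -0.2, 4.7]
force: [1.2, -0.0, 0.4]
width: 0.0706
finger_force: 0.0
```

Emit:
play_rows --motion '[[[1, 0, 0, 0, 0], [1, 0, 0, 0, 0], [1, 0, 0, 0, 0]]]'

```text
time_s: 3.28
ee_pos: [0.4402, 0.1892, 0.1365]
orientation: [-180.0, -0.0, 4.7]
force: [0.6, 0.2, 0.4]
width: 0.0404
finger_force: 0.0
```

```bash
python3 -c "
from h import *
o=env.observe();print(cur(),o['width'],o['finger_force'],o['force'])
Y=4.7;a=np.radians(Y);ux=np.array([np.cos(a),np.sin(a)])
q0=.517
K=lambda t:np.array([-.185*np.cos(t),.062+.185*np.sin(t)])
ts=np.linspace(q0,1.65+.244,26); k=K(q0)
ds=[K(t)-k for t in ts[1:]]
last=np.zeros(2)
for i in range(0,25,5):
    for d in ds[i:i+5]: print(np.round(d-last,3),end=' ')
    last=np.round(ds[i+4],3);print()
"
```

```text
(np.float64(0.4402379637032841), np.float64(0.18923749268587053), np.float64(0.13651042481432255), np.float64(4.710147011705772)) 0.040434200541499196 0.0 [0.64760127 0.15740372 0.39093366]
[0.005 0.009] [0.011 0.017] [0.017 0.025] [0.024 0.033] [0.031 0.04 ] 
[0.007 0.007] [0.015 0.014] [0.023 0.02 ] [0.032 0.025] [0.041 0.031] 
[0.009 0.004] [0.018 0.008] [0.028 0.012] [0.037 0.015] [0.047 0.018] 
[0.01  0.002] [0.02  0.003] [0.03  0.004] [0.04  0.005] [0.051 0.004] 
[ 0.01 -0.  ] [ 0.02  -0.002] [ 0.03  -0.004] [ 0.04  -0.006] [ 0.05  -0.009]
```

Emit:
play_rows --motion '[[[1, 0, 0, 0, 0], [1, 0, 0, 0, 0], [1, 0, 0, 0, 0], [1, 0, 0, 0, 0]]]'

```text
time_s: 3.78
ee_pos: [0.4402, 0.1892, 0.1364]
orientation: [180.0, -0.0, 4.7]
force: [-0.6, -0.1, 0.9]
width: 0.001
finger_force: 0.9
```

```bash
python3 -c "
from h import *
ft,_=grab('top'); fs,_=grab('side')
t=cv2.imread('pics/top0.png'); s=cv2.imread('pics/side0.png')
a=np.radians(4.7);ux=np.array([np.cos(a),np.sin(a)]);c=np.array([.600,.203])
for q in (0,.1,.2,.3,.4):
  P=[[*(c-ux*r*np.cos(q+.244)),.062+r*np.sin(q+.244)] for r in (154,172,185,198) for r in [r/1000]]
  print(q,proj(ft,P).round().tolist(),proj(fs,P).round().tolist())
w=np.hstack([cv2.resize(t[250:300,120:190],(400,286),interpolation=2),cv2.resize(s[355:405,240:310],(400,286),interpolation=2)])
cv2.imwrite('pics/k2.png',w)"
```

```text
0 [[168.0, 276.0], [168.0, 285.0], [168.0, 292.0], [167.0, 300.0]] [[272.0, 383.0], [281.0, 386.0], [287.0, 388.0], [293.0, 391.0]]
0.1 [[165.0, 273.0], [164.0, 282.0], [164.0, 289.0], [163.0, 296.0]] [[269.0, 382.0], [277.0, 385.0], [284.0, 387.0], [290.0, 389.0]]
0.2 [[162.0, 269.0], [161.0, 278.0], [160.0, 285.0], [159.0, 292.0]] [[265.0, 380.0], [273.0, 383.0], [279.0, 385.0], [285.0, 387.0]]
0.3 [[159.0, 264.0], [157.0, 273.0], [156.0, 279.0], [155.0, 286.0]] [[261.0, 378.0], [268.0, 381.0], [274.0, 383.0], [280.0, 385.0]]
0.4 [[156.0, 258.0], [154.0, 266.0], [152.0, 272.0], [151.0, 279.0]] [[256.0, 376.0], [263.0, 379.0], [268.0, 380.0], [273.0, 382.0]]
```

View pics/k2.png

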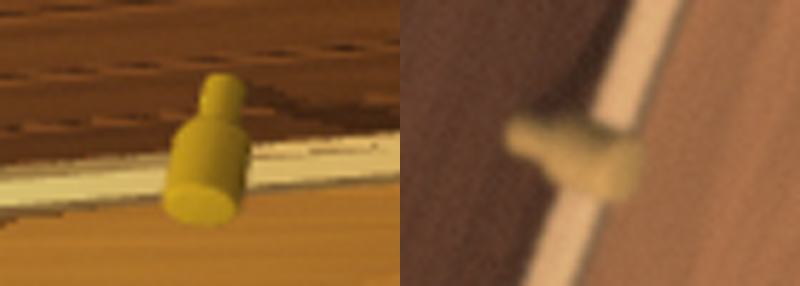

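```bash
python3 -c "
from h import *
ft,t=grab('top'); fs,s=grab('side')
w=np.hstack([cv2.resize(t[200:320,90:230],(400,343),interpolation=2),cv2.resize(s[320:440,200:340],(400,343),interpolation=2)])
cv2.imwrite('pics/k3.png',w);print(proj(ft,cur()[:3]),env.observe()['width'])"
```

```text
[[161.13491711 280.83018347]] 0.0006674058572039286
```

View pics/k3.png

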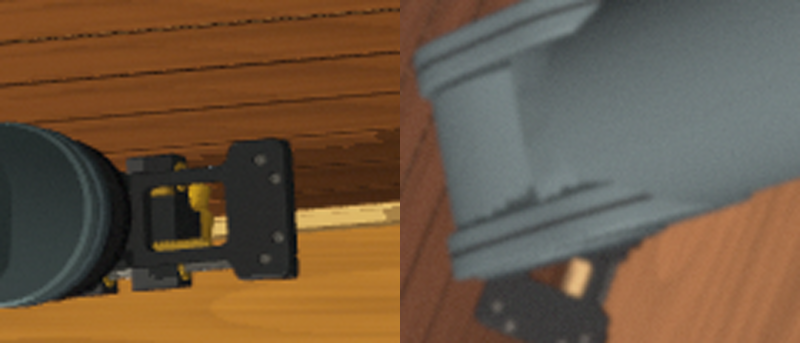

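The hand still hides the knob, and the fingers shut beside or above it without touching. I'll lift, step aside and measure.

Emit:
play_rows --motion '[[[1, 0, 0, -0.03, 0], [1, 0, 0, -0.12, 0], [0, 0, 0.1, -0.12, 0], [0, 0, 0.16, -0.12, 0], [0, 0, 0.2, -0.12, 0]]]'

```text
time_s: 4.6
ee_pos: [0.4556, 0.0032, 0.2562]
orientation: [180.0, -0.1, 4.7]
force: [1.0, 0.1, -0.2]
width: 0.0285
finger_force: 0.0
```

```bash
python3 -c "
from h import *
ft,t=grab('top'); fs,s=grab('side')
cv2.imwrite('pics/t4.png',t);cv2.imwrite('pics/s4.png',s)
t0=cv2.imread('pics/top0.png')
for im in(t0,t):
  h=cv2.cvtColor(im,cv2.COLOR_BGR2HSV);m=np.zeros((480,640),np.uint8);m[240:300,140:180]=cv2.inRange(h,(20,170,60),(32,255,255))[240:300,140:180]
  ys,xs=np.nonzero(m);print(len(xs),xs.min(),xs.max(),ys.min(),ys.max(),xs.mean(),ys.mean())
cv2.imwrite('pics/k4.png',np.hstack([cv2.resize(t[200:320,90:230],(400,343),interpolation=2),cv2.resize(s[320:440,200:340],(400,343),interpolation=2)]))
"
```

```text
288 148 163 263 289 156.125 277.24652777777777Traceback (most recent call last):
  File "<string>", line 8, in <module>
    ys,xs=np.nonzero(m);print(len(xs),xs.min(),xs.max(),ys.min(),ys.max(),xs.mean(),ys.mean())
                                      ~~~~~~^^
    return umr_minimum(a, axis, None, out, keepdims, initial, where)
ValueError: zero-size array to reduction operation minimum which has no identity
```

View pics/t4.png

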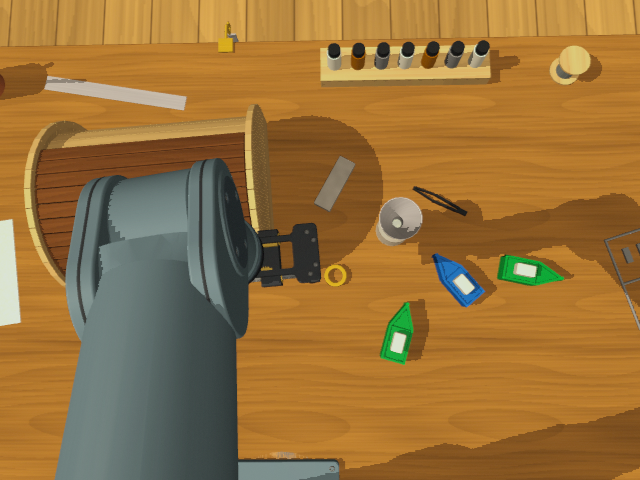

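The arm covers the knob (top view 70–250, 160–480). The ring and hulls are untouched. I'll step further aside.

Emit:
play_rows --motion '[[[0, 0, 0.06, 0, 0], [0, 0, 0.12, 0, 0], [0, 0, 0.18, 0, 0], [0, 0, 0.24, 0, 0], [0, 0, 0.24, 0, 0]]]'

```text
time_s: 5.32
ee_pos: [0.4743, -0.2386, 0.2549]
orientation: [179.9, 0.0, 4.3]
force: [-0.5, 0.4, -0.3]
width: 0.0862
finger_force: 0.0
```

```bash
python3 -c "
from h import *
ft,t=grab('top'); fs,s=grab('side')
cv2.imwrite('pics/t5.png',t);cv2.imwrite('pics/s5.png',s)
t0=cv2.imread('pics/top0.png')
for im in(t0,t):
  h=cv2.cvtColor(im,cv2.COLOR_BGR2HSV);m=np.zeros((480,640),np.uint8);m[110:300,120:200]=cv2.inRange(h,(22,190,60),(32,255,255))[110:300,120:200]
  n,l,st,c=cv2.connectedComponentsWithStats(m); print([ (a.tolist(),b.round().tolist()) for a,b in zip(st[1:],c[1:]) if a[4]>25])
s0=cv2.imread('pics/side0.png')
d=cv2.absdiff(t,t0).max(2); ys,xs=np.nonzero(d[100:300,20:270]>40); print(len(xs), xs.min()+20 if len(xs) else 0, xs.max()+20 if len(xs) else 0, ys.min()+100 if len(xs) else 0, ys.max()+100 if len(xs) else 0)
"
```

```text
[([149, 263, 12, 26, 150], [154.0, 279.0])]
[([150, 265, 12, 26, 154], [155.0, 280.0])]
2257 37 267 131 287
```

```bash
python3 -c "
from h import *
ft,_=grab('top'); fs,_=grab('side')
t=cv2.imread('pics/t5.png');s=cv2.imread('pics/s5.png');t4=cv2.imread('pics/t4.png');s4=cv2.imread('pics/s4.png')
def mk(f,im,P,yaw,w):
  a=np.radians(yaw);u=np.array([np.sin(a),-np.cos(a),0])
  im=cv2.resize(im,None,fx=3,fy=3,interpolation=2)
  pts=[P,P+u*w/2,P-u*w/2,P+[0,0,.1]]; p=proj(f,pts)
  for q,c in zip(p,[(255,0,255),(0,0,255),(0,0,255),(255,255,0)]): cv2.circle(im,tuple(int(v) for v in q*3+1),3,c,-1)
  return im,(p[0]*3).astype(int)
o=np.zeros((600,800,3),np.uint8)
def put(r,c,im,ctr):
  x=min(max(ctr[0]-200,0),1920-400);y=min(max(ctr[1]-150,0),1440-300);o[r:r+300,c:c+400]=im[y:y+300,x:x+400]
P=np.array([.4743,-.2386,.2549]);P4=np.array([.4556,.0032,.2562])
put(0,0,*mk(ft,t,P,4.3,.088));put(0,400,*mk(fs,s,P,4.3,.088));put(300,0,*mk(ft,t4,P4,4.7,.03))
put(300,400,cv2.resize(s,None,fx=3,fy=3,interpolation=2),(274*3,383*3))
cv2.imwrite('pics/c5.png',o)"
```

```text
(no output)
```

View pics/c5.png

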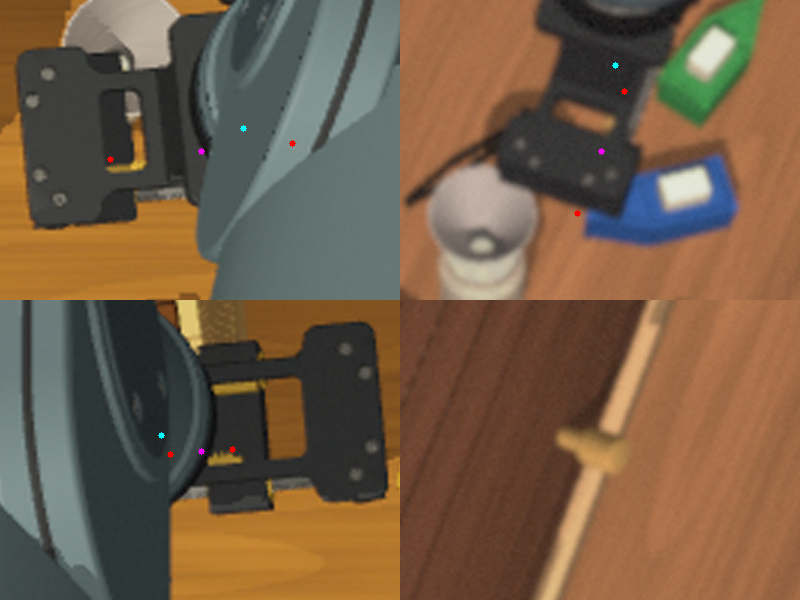

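The marked fingertips agree with the kinematics in both views. The knob is still at top (155,280) and side (264,378)–(281,386). I'll re-triangulate its two ends.

```bash
python3 -c "
from h import *
ft,_=grab('top'); fs,_=grab('side')
print('end',tri(ft,(155.5,285.5),fs,(278.5,384.8)));print('base',tri(ft,(158.9,264),fs,(261,378.6)))
for z in (.12,.14,.16):print(z,onz(ft,(157,278),z),onz(fs,(273.5,383),z))
t=cv2.imread('pics/t5.png');t0=cv2.imread('pics/top0.png')
# front tips of right wall
print(onz(ft,(275,276),0.),onz(ft,(87,291),.03))
print(env.observe()['joint_pos'])
"
```

```text
end (array([0.43255642, 0.18943631, 0.16083933]), np.float64(1.7806138231083422))
base (array([0.4685813 , 0.19268333, 0.14000122]), np.float64(0.2543961686208761))
0.12 [0.44588785 0.20273461 0.12      ] [0.44652268 0.18995127 0.12      ]
0.14 [0.44496244 0.19514005 0.14      ] [0.44467423 0.19019762 0.14      ]
0.16 [0.44403702 0.18754548 0.16      ] [0.44282579 0.19044398 0.16      ]
[0.45315848 0.0133145  0.        ] [0.42637251 0.37176126 0.03      ]
[ 26.63279843  15.83731322  -6.60594397 102.67237835   2.01275692
  61.61191878 -65.81158762]
```

```bash
python3 -c "
from h import *
ft,_=grab('top');print(cur())
for b in ((.4402,.1892,.1364),(.4378,.1938,.2208)):
  print(proj(ft,[[b[0]+.0066,b[1]-.08,b[2]+h] for h in (.064,.08,.1,.12)]).round(1).tolist())
plan((.476,-.2485,.255,4.7),[(.46,-.0,.255,4.7)],[(.443,.190,.225,4.7)],[(.443,.19,.122,4.7)])"
```

```text
(np.float64(0.47534994940281894), np.float64(-0.2326276397102823), np.float64(0.2555948395766969), np.float64(4.8481158944049705))
[[197.0, 274.7], [193.9, 274.1], [189.9, 273.5], [185.7, 272.7]]
[[175.9, 273.4], [172.0, 272.8], [166.7, 272.0], [161.2, 271.1]]
[0.004, -0.249, -0.0, -0.0]
--
[-0.001, -0.191, 0.03, -0.0]
--
[0.0, 0.0, 0.103, -0.0]
--
```

Emit:
play_rows --motion '[[[0, 0, -0.06, 0, 0], [0, 0, -0.12, 0, 0], [0, 0, -0.18, 0, 0], [0, 0, -0.23, 0, 0], [0, 0, -0.23, 0, 0]]]'

```text
time_s: 6.3
ee_pos: [0.4557, -0.0003, 0.2559]
orientation: [-179.9, -0.0, 5.2]
force: [0.5, -0.2, -0.5]
width: 0.0881
finger_force: 0.0
```

Emit:
play_rows --motion '[[[0, 0, -0.06, 0.0, 0], [0, 0, -0.12, 0.0, 0], [0, 0, -0.17, 0.0, 0], [0, 0, -0.192, 0.03, 0], [0, 0, -0.192, 0.03, 0]]]'

```text
time_s: 6.92
ee_pos: [0.4389, 0.1867, 0.224]
orientation: [179.9, 0.2, 4.9]
force: [-1.0, -0.6, -0.1]
width: 0.088
finger_force: 0.0
```

Emit:
play_rows --motion '[[[0, 0, 0, 0, 0]]]'

```text
time_s: 7.05
ee_pos: [0.441, 0.1849, 0.226]
orientation: [180.0, -0.0, 4.6]
force: [-0.7, -0.4, 0.9]
width: 0.0882
finger_force: 0.0
```

Emit:
play_rows --motion '[[[0, 0.002, -0.005, 0.05, 0], [0, 0.002, -0.005, 0.09, 0], [0.4, 0.002, -0.005, 0.104, 0], [0.6, 0.002, -0.005, 0.104, 0], [0.6, 0.002, -0.005, 0.104, 0]]]'

```text
time_s: 7.68
ee_pos: [0.4434, 0.1917, 0.1231]
orientation: [-180.0, -0.2, 4.7]
force: [-0.2, 0.9, 1.1]
width: 0.0602
finger_force: 0.0
```

Emit:
play_rows --motion '[[[0.85, 0, 0, 0, 0], [0.85, 0, 0, 0, 0], [0.85, 0, 0, 0, 0], [0.85, 0, 0, 0, 0], [0.85, 0, 0, 0, 0]]]'

```text
time_s: 8.3
ee_pos: [0.442, 0.1889, 0.1212]
orientation: [179.8, 0.1, 4.6]
force: [0.7, -6.9, 2.1]
width: 0.0213
finger_force: 15.0
```

Gripped (21.3 mm, 15 N). Now I'll roll along the arc, checking the force.

Emit:
play_rows --motion '[[[1, 0.005, 0, -0.009, 0], [1, 0.011, 0, -0.017, 0], [1, 0.017, 0, -0.025, 0], [1, 0.024, 0, -0.033, 0], [1, 0.031, 0, -0.04, 0]]]'

```text
time_s: 8.93
ee_pos: [0.4728, 0.1911, 0.1606]
orientation: [179.8, 0.1, 4.6]
force: [3.1, -5.1, -7.7]
width: 0.0211
finger_force: 15.0
```

Emit:
play_rows --motion '[[[1, 0.008, 0, -0.006, 0], [1, 0.016, 0, -0.012, 0], [1, 0.024, 0, -0.018, 0], [1, 0.033, 0, -0.023, 0], [1, 0.042, 0, -0.028, 0]]]'

```text
time_s: 9.55
ee_pos: [0.5131, 0.1941, 0.1889]
orientation: [179.7, 0.3, 4.6]
force: [-4.9, -7.1, 4.9]
width: 0.0211
finger_force: 15.0
```

Emit:
play_rows --motion '[[[1, 0.009, 0, -0.004, 0], [1, 0.018, 0, -0.008, 0], [1, 0.028, 0, -0.012, 0], [1, 0.037, 0, -0.015, 0], [1, 0.047, 0, -0.018, 0]]]'

```text
time_s: 10.18
ee_pos: [0.5611, 0.1976, 0.2066]
orientation: [179.7, 0.2, 4.6]
force: [0.2, -6.9, -1.8]
width: 0.0203
finger_force: 15.0
```

```bash
python3 -c "
from h import *
from scipy.optimize import least_squares as L
p=np.array([(.4420,.1212),(.4728,.1606),(.5131,.1889),(.5611,.2066)])
for R in (.155,.165,.175,.185): r=L(lambda c:np.hypot(*(p-c).T)-R,[.6,.05]);print(R,r.x,r.fun*1e3)
r=L(lambda c:np.hypot(*(p-c[:2]).T)-c[2],[.6,.05,.18]);print(r.x,r.fun*1e3)"
```

```text
0.155 [0.58181985 0.05159802] [ 1.1858691  -0.83528601 -1.46091283  1.3807082 ]
0.165 [0.58799205 0.04296494] [ 0.63333761 -0.357312   -0.96994267  0.83007552]
0.175 [0.59412437 0.03438674] [ 0.15240636  0.06967097 -0.53138813  0.35112472]
0.185 [0.60022281 0.02585517] [-0.27020659  0.45280852 -0.13788113 -0.06949966]
[0.59770354 0.02937965 0.1808628 ] [-0.10172438  0.29920481 -0.29564168  0.09816141]
```

Emit:
play_rows --motion '[[[1, 0.01, 0, -0.002, 0], [1, 0.019, 0, -0.003, 0], [1, 0.029, 0, -0.004, 0], [1, 0.039, 0, -0.004, 0], [1, 0.049, 0, -0.004, 0]]]'

```text
time_s: 10.8
ee_pos: [0.6112, 0.2014, 0.2115]
orientation: [179.7, 0.1, 4.6]
force: [-0.7, -8.4, 2.5]
width: 0.0192
finger_force: 14.0
```

Emit:
play_rows --motion '[[[1, 0.01, 0, 0.001, 0], [1, 0.019, 0, 0.002, 0], [1, 0.029, 0, 0.004, 0], [1, 0.038, 0, 0.006, 0], [1, 0.046, 0, 0.008, 0]]]'

```text
time_s: 11.42
ee_pos: [0.6562, 0.2099, 0.2031]
orientation: [-180.0, 0.0, 4.8]
force: [-0.0, 0.1, -0.3]
width: 0.0004
finger_force: 0.0
```

Emit:
play_rows --motion '[[[1, 0.002, 0, 0, 0], [1, 0.002, 0, 0, 0]]]'

```text
time_s: 11.68
ee_pos: [0.6581, 0.2096, 0.2034]
orientation: [-180.0, 0.0, 4.7]
force: [-0.2, -0.6, 0.8]
width: 0.0006
finger_force: 0.0
```

The knob slipped out near the end of the travel, because the tips were only holding the top of the head. So the real tips sit higher than I assumed. I'll move away and measure the cover state.

Emit:
play_rows --motion '[[[1, 0, 0, -0.05, 0], [0, -0.04, 0.05, -0.06, 0], [0, -0.08, 0.1, -0.06, 0], [0, -0.12, 0.15, -0.06, 0], [0, -0.14, 0.21, -0.06, 0]]]'

```text
time_s: 12.3
ee_pos: [0.5356, -0.0065, 0.264]
orientation: [180.0, -0.0, 4.8]
force: [0.7, -0.2, 0.3]
width: 0.0385
finger_force: 0.0
```

Emit:
play_rows --motion '[[[0, 0, 0.06, 0, 0], [0, 0, 0.12, 0, 0], [0, 0, 0.18, 0, 0], [0, 0, 0.24, 0, 0], [0, 0, 0.24, 0, 0]]]'

```text
time_s: 12.92
ee_pos: [0.5556, -0.2512, 0.2632]
orientation: [179.9, 0.1, 4.2]
force: [-0.0, 1.3, -0.7]
width: 0.0873
finger_force: 0.0
```

```bash
python3 -c "
from h import *
print(cur())
ft,t=grab('top','t6.png'); fs,s=grab('side','s6.png')
h=cv2.cvtColor(t,cv2.COLOR_BGR2HSV);m=np.zeros((480,640),np.uint8);m[110:300,110:200]=cv2.inRange(h,(22,190,60),(32,255,255))[110:300,110:200]
n,l,st,c=cv2.connectedComponentsWithStats(m); print([ (a.tolist(),b.round().tolist()) for a,b in zip(st[1:],c[1:]) if a[4]>25])
a=np.radians(4.7);ux=np.array([np.cos(a),np.sin(a)]);C=np.array([.600,.203])
for q in np.arange(1,1.66,.1):
  P=[[*(C-ux*r*np.cos(q+.244)),.062+r*np.sin(q+.244)] for r in (.154,.185,.198)]
  print(round(q,2),proj(ft,P).round().tolist(),proj(fs,P).round().tolist())
o=np.zeros((600,800,3),np.uint8);o[:308,:400]=cv2.resize(t[95:295,15:275],(400,308),interpolation=2);o[:384,400:]=cv2.resize(s[230:480,70:330],(400,384),interpolation=2)
o[390:600,:400]=t[200:410,220:620];o[390:600,400:]=s[100:310,200:600];cv2.imwrite('pics/c6.png',o)
"
```

```text
(np.float64(0.5556229057658204), np.float64(-0.2512365187003873), np.float64(0.2631818629106016), np.float64(4.212822388766113))
[([121, 152, 13, 12, 125], [127.0, 158.0])]
1.0 [[141.0, 209.0], [133.0, 212.0], [130.0, 213.0]] [[212.0, 359.0], [214.0, 359.0], [215.0, 359.0]]
1.1 [[139.0, 200.0], [131.0, 200.0], [128.0, 200.0]] [[203.0, 356.0], [203.0, 355.0], [203.0, 355.0]]
1.2 [[138.0, 190.0], [130.0, 188.0], [126.0, 187.0]] [[195.0, 352.0], [193.0, 351.0], [192.0, 350.0]]
1.3 [[137.0, 180.0], [129.0, 176.0], [125.0, 174.0]] [[186.0, 349.0], [182.0, 347.0], [180.0, 346.0]]
1.4 [[137.0, 171.0], [129.0, 164.0], [125.0, 161.0]] [[178.0, 346.0], [172.0, 343.0], [169.0, 342.0]]
1.5 [[137.0, 162.0], [129.0, 153.0], [125.0, 149.0]] [[170.0, 343.0], [162.0, 339.0], [158.0, 338.0]]
1.6 [[138.0, 153.0], [129.0, 142.0], [126.0, 137.0]] [[162.0, 340.0], [153.0, 336.0], [148.0, 334.0]]
```

View pics/c6.png

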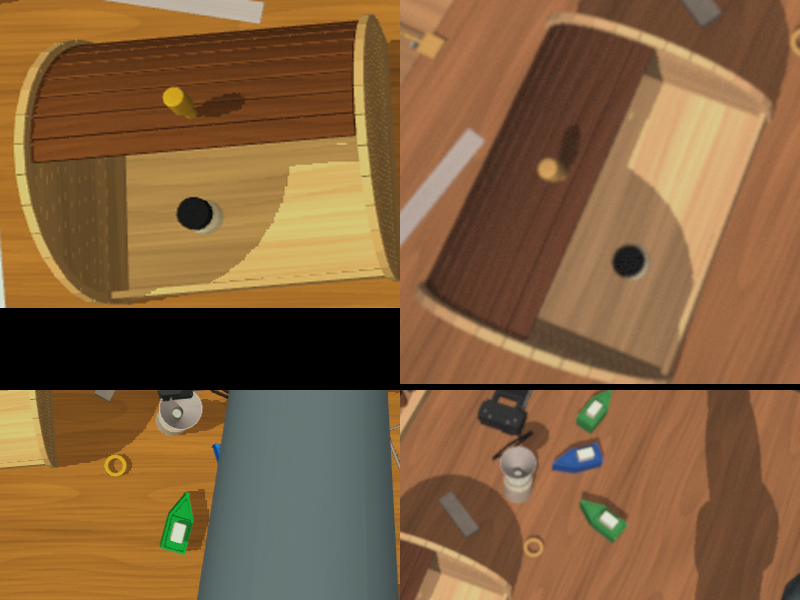

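The cover is about 1.41 rad open. The pot's black cap is at crop (195,213), i.e. top (142,233). The hull and ring are untouched. I'll compute clearances and the approach to the hull.

```bash
python3 -c "
from h import *
ft,_=grab('top');fs,_=grab('side');print(cur())
for n,uv,z in (('funnel',(400,219),.145),('jarbase',(392,238),.0),('g1',(399,335),.03),('g2',(526,270),.03),('tweez',(440,201),.004),('pot',(141.8,233.3),.062)): print(n,onz(ft,uv,z).round(3))
potS=onz(fs,(70+(630-400)*.65,230+260*.651),.062);print('pot side',potS.round(3))
a=np.radians(4.7);d=potS[:2]-[.6,.203];print('pot case',d@[np.cos(a),np.sin(a)],d@[-np.sin(a),np.cos(a)])
plan((*cur()[:3],4.7),[(.47,-.30,.22,39.8)],[(.44,-.336,.12,39.8)])
"
```

```text
(np.float64(0.5574586135349403), np.float64(-0.24293531860495501), np.float64(0.2636732002542763), np.float64(4.853202341460056))
funnel [ 0.54  -0.218  0.145]
jarbase [ 0.526 -0.219  0.   ]
g1 [ 0.339 -0.225  0.03 ]
g2 [ 0.459 -0.468  0.03 ]
tweez [ 0.599 -0.316  0.004]
pot [0.533 0.256 0.062]
pot side [0.533 0.259 0.062]
pot case -0.06240486422772889 0.06161469395676157
[-0.092, 0.05, 0.044, -0.39]
--
[-0.046, 0.008, 0.1, -0.0]
--
```

Emit:
play_rows --motion '[[[0.25, -0.03, 0.01, 0.0, -0.1], [0.25, -0.06, 0.03, 0.02, -0.2], [0.25, -0.092, 0.05, 0.044, -0.3], [0.25, -0.092, 0.05, 0.044, -0.39], [0.25, -0.092, 0.05, 0.044, -0.39]]]'

```text
time_s: 13.75
ee_pos: [0.47, -0.301, 0.2197]
orientation: [-180.0, -0.0, 39.8]
force: [0.3, 0.0, 0.5]
width: 0.0661
finger_force: 0.0
```

Emit:
play_rows --motion '[[[0.25, -0.046, 0.008, 0.0, 0], [0.25, -0.046, 0.008, 0.05, 0], [0.25, -0.046, 0.008, 0.09, 0], [0.25, -0.046, 0.008, 0.1, 0], [0.25, -0.046, 0.008, 0.1, 0]]]'

```text
time_s: 14.38
ee_pos: [0.4403, -0.3374, 0.1201]
orientation: [180.0, -0.0, 39.8]
force: [-0.7, 0.9, 0.0]
width: 0.0661
finger_force: 0.0
```

```bash
python3 -c "
from h import *
print(cur(),env.observe()['width'])
plan(cur(),[(.44,-.336,.05,39.8)])
ft,t=grab('top','t7.png');fs,s=grab('side','s7.png')
"
```

```text
(np.float64(0.440326094794814), np.float64(-0.33738178388764684), np.float64(0.12012318067441838), np.float64(39.82381953035157)) 0.0661203893822409
[0.001, -0.001, 0.07, 0.0]
--
```

Emit:
play_rows --motion '[[[0.25, 0, -0.001, 0.04, 0], [0.25, 0, -0.001, 0.06, 0], [0.25, 0, -0.001, 0.075, 0], [0.25, 0, -0.001, 0.085, 0], [0.25, 0, -0.001, 0.085, 0]]]'

```text
time_s: 15.1
ee_pos: [0.4388, -0.3373, 0.0345]
orientation: [-180.0, 0.0, 39.8]
force: [-0.1, 0.9, 0.5]
width: 0.0663
finger_force: 0.0
```

Emit:
play_rows --motion '[[[0.25, 0, 0, 0.01, 0], [0.25, 0, 0, 0.02, 0], [0.25, 0, 0, 0.025, 0], [0.25, 0, 0, 0.027, 0]]]'

```text
time_s: 15.6
ee_pos: [0.4385, -0.3371, 0.007]
orientation: [-180.0, 0.0, 39.8]
force: [0.4, -0.5, 0.1]
width: 0.066
finger_force: 0.0
```

Emit:
play_rows --motion '[[[0.25, 0, 0, 0.003, 0], [0.25, 0, 0, 0.006, 0], [0.25, 0, 0, 0.009, 0], [0.25, 0, 0, 0.009, 0]]]'

```text
time_s: 16.1
ee_pos: [0.4385, -0.3372, -0.0017]
orientation: [-180.0, 0.0, 39.8]
force: [0.6, -0.5, 0.7]
width: 0.0659
finger_force: 0.0
```

The reported height is below zero with no contact, so the height bias is real. I'll keep feeling downward.

Emit:
play_rows --motion '[[[0.25, 0, 0, 0.002, 0], [0.25, 0, 0, 0.004, 0], [0.25, 0, 0, 0.006, 0], [0.25, 0, 0, 0.006, 0]]]'

```text
time_s: 16.6
ee_pos: [0.4386, -0.3372, -0.0077]
orientation: [-180.0, 0.0, 39.8]
force: [-0.2, -0.6, -0.6]
width: 0.0663
finger_force: 0.0
```

Emit:
play_rows --motion '[[[0.25, 0, 0, 0.002, 0], [0.25, 0, 0, 0.004, 0], [0.25, 0, 0, 0.005, 0], [0.25, 0, 0, 0.005, 0]]]'

```text
time_s: 17.1
ee_pos: [0.4386, -0.3372, -0.0126]
orientation: [-180.0, 0.0, 39.8]
force: [-0.4, 0.5, 0.9]
width: 0.0662
finger_force: 0.0
```

Emit:
play_rows --motion '[[[0.25, 0, 0, 0.002, 0], [0.25, 0, 0, 0.004, 0], [0.25, 0, 0, 0.005, 0], [0.25, 0, 0, 0.005, 0]]]'

```text
time_s: 17.6
ee_pos: [0.4386, -0.3372, -0.0176]
orientation: [-180.0, 0.0, 39.8]
force: [-0.3, 0.5, -0.9]
width: 0.0662
finger_force: 0.0
```

Emit:
play_rows --motion '[[[0.25, 0, 0, 0.002, 0], [0.25, 0, 0, 0.004, 0], [0.25, 0, 0, 0.005, 0], [0.25, 0, 0, 0.005, 0]]]'

```text
time_s: 18.1
ee_pos: [0.4386, -0.3372, -0.0226]
orientation: [-180.0, 0.0, 39.8]
force: [-0.8, -0.4, 1.0]
width: 0.0661
finger_force: 0.0
```

Emit:
play_rows --motion '[[[0.6, 0, 0, 0, 0], [0.6, 0, 0, 0, 0], [0.6, 0, 0, 0, 0], [0.6, 0, 0, 0, 0]]]'

```text
time_s: 18.6
ee_pos: [0.4389, -0.3375, -0.0224]
orientation: [180.0, -0.0, 39.8]
force: [0.9, -0.7, 0.7]
width: 0.0459
finger_force: 15.0
```

Gripped (45.9 mm). I'll lift a little and check it holds.

Emit:
play_rows --motion '[[[0.6, 0, 0, -0.01, 0], [0.6, 0, 0, -0.03, 0], [0.6, 0, 0, -0.06, 0], [0.6, 0, 0, -0.06, 0]]]' --squeeze 20

```text
time_s: 19.1
ee_pos: [0.4405, -0.3386, 0.0406]
orientation: [179.7, -0.1, 39.8]
force: [-0.0, 0.3, -0.2]
width: 0.0461
finger_force: 20.0
```

Emit:
play_rows --motion '[[[0.6, 0, 0, -0.05, 0.08], [0.6, 0, 0, -0.1, 0.18], [0.6, 0, 0, -0.15, 0.28], [0.6, 0, 0, -0.177, 0.39], [0.6, 0, 0, -0.177, 0.39]]]'

```text
time_s: 19.73
ee_pos: [0.4397, -0.3379, 0.2163]
orientation: [179.8, -0.2, 4.8]
force: [-0.7, 0.9, -1.4]
width: 0.0457
finger_force: 20.0
```

```bash
python3 -c "
from h import *
print(cur(),env.observe()['width'],env.observe()['finger_force'],env.observe()['force'])
ft,t=grab('top','t8.png');fs,s=grab('side','s8.png')
h=cv2.cvtColor(s,cv2.COLOR_BGR2HSV);m=cv2.inRange(h,(100,150,60),(125,255,255));cs,_=cv2.findContours(m,0,2);print([cv2.boundingRect(c) for c in cs if cv2.contourArea(c)>60])
plan(cur(),[(.477,-.1,.215,4.7)],[(.5152,.1358,.215,4.7)])
"
```

```text
(np.float64(0.43969198950169147), np.float64(-0.3378940604636162), np.float64(0.21629945282905755), np.float64(4.768518198886802)) 0.0457319061791751 20.025285125593655 [-0.65889497  0.86401866 -1.39017967]
[(410, 107, 12, 28), (363, 101, 14, 14)]
[0.059, -0.233, -0.002, 0.002]
--
[0.057, -0.232, -0.0, -0.0]
--
```

Emit:
play_rows --motion '[[[0.6, 0.015, -0.05, 0, 0], [0.6, 0.03, -0.11, 0, 0], [0.6, 0.045, -0.17, 0, 0], [0.6, 0.059, -0.233, 0, 0], [0.6, 0.059, -0.233, 0, 0]]]'

```text
time_s: 20.45
ee_pos: [0.4778, -0.0945, 0.2128]
orientation: [-179.8, 0.1, 5.4]
force: [-0.6, -0.4, 0.1]
width: 0.046
finger_force: 20.0
```

Emit:
play_rows --motion '[[[0.6, 0.015, -0.06, 0, 0], [0.6, 0.03, -0.12, 0, 0], [0.6, 0.045, -0.18, 0, 0], [0.6, 0.057, -0.232, 0, 0], [0.6, 0.057, -0.232, 0, 0]]]'

```text
time_s: 21.08
ee_pos: [0.5152, 0.1397, 0.2129]
orientation: [-179.9, 0.1, 5.2]
force: [-0.7, 0.5, -0.8]
width: 0.0462
finger_force: 20.0
```

Emit:
play_rows --motion '[[[0.6, 0, 0, 0, 0], [0.6, 0, 0, 0, 0]]]'

```text
time_s: 21.32
ee_pos: [0.516, 0.1332, 0.2138]
orientation: [179.9, 0.1, 4.6]
force: [-0.9, -0.1, -0.3]
width: 0.0457
finger_force: 20.0
```

Emit:
play_rows --motion '[[[0.6, 0, 0, 0.05, 0], [0.6, 0, 0, 0.1, 0], [0.6, 0, 0, 0.15, 0], [0.6, 0, 0, 0.19, 0], [0.6, 0, 0, 0.2, 0]]]'

```text
time_s: 21.95
ee_pos: [0.5144, 0.1335, 0.0124]
orientation: [179.9, 0.2, 4.6]
force: [-0.8, 0.4, -0.6]
width: 0.046
finger_force: 20.0
```

Emit:
play_rows --motion '[[[0.6, 0, 0, 0.005, 0], [0.6, 0, 0, 0.01, 0], [0.6, 0, 0, 0.015, 0], [0.6, 0, 0, 0.018, 0], [0.6, 0, 0, 0.019, 0]]]'

```text
time_s: 22.58
ee_pos: [0.5253, 0.1359, 0.0004]
orientation: [-179.9, -0.9, 4.6]
force: [9.2, -3.3, 14.4]
width: 0.0462
finger_force: 20.0
```

Emit:
play_rows --motion '[[[0.6, 0, 0, 0.001, 0], [0.6, 0, 0, 0.002, 0], [0.6, 0, 0, 0.003, 0], [0.6, 0, 0, 0.004, 0]]]'

```text
time_s: 23.08
ee_pos: [0.5253, 0.1369, -0.0035]
orientation: [-179.9, -0.9, 4.6]
force: [9.2, -2.0, 12.5]
width: 0.0459
finger_force: 20.0
```

```bash
python3 -c "
from h import *
o=env.observe();print(cur(),o['force'],o['ft_torque'])
for n in('top','side'):
  f,t=grab(n,n+'9.png')
  h=cv2.cvtColor(t,cv2.COLOR_BGR2HSV);m=cv2.inRange(h,(100,150,50),(125,255,255));cs,_=cv2.findContours(m,0,2)
  for c in cs:
    if cv2.contourArea(c)>30: print(n,cv2.boundingRect(c),cv2.approxPolyDP(c,2,True)[:,0].tolist())
  P=lambda x,y,z:[.6+x*.9966-y*.0819,.203+x*.0819+y*.9966,z]
  k=(o['ee_pos'][0]-.6)*.9966+(o['ee_pos'][1]-.203)*.0819; y=-(o['ee_pos'][0]-.6)*.0819+(o['ee_pos'][1]-.203)*.9966
  print('case xy',k,y,'exp bow,stern',proj(f,[P(k+.069,y,.055),P(k-.045,y-.023,.055),P(k-.045,y+.023,.055)]).round().tolist(),'sill',proj(f,[P(-.15,y,.055),P(-.15,y+.1,.055)]).round().tolist())
"
```

```text
(np.float64(0.5253473221583784), np.float64(0.13687967514045427), np.float64(-0.003479514101699721), np.float64(4.616010594426311)) [ 9.16319336 -1.95349221 12.45708378] [-0.29525493 -1.67712392  0.07479079]
top (197, 250, 27, 13) [[197, 250], [198, 262], [220, 260], [223, 252], [200, 254]]
top (207, 227, 7, 13) [[208, 227], [213, 239], [212, 227]]
top (199, 202, 14, 17) [[200, 203], [199, 211], [204, 218], [211, 217], [212, 212], [206, 202]]
case xy -0.07981411334295685 -0.059781461439794494 exp bow,stern [[204.0, 201.0], [220.0, 260.0], [195.0, 262.0]] sill [[208.0, 274.0], [155.0, 279.0]]
side (259, 341, 16, 19) [[274, 341], [270, 342], [266, 352], [259, 356], [267, 359]]
case xy -0.07981411334295685 -0.059781461439794494 exp bow,stern [[220.0, 331.0], [277.0, 339.0], [269.0, 362.0]] sill [[285.0, 355.0], [266.0, 405.0]]
```

```bash
python3 -c "
from h import *
for n in('t6','t7','top9'):
  t=cv2.imread('pics/%s.png'%n);h=cv2.cvtColor(t,cv2.COLOR_BGR2HSV);m=np.zeros((480,640),np.uint8);m[110:300,90:230]=cv2.inRange(h,(22,170,60),(32,255,255))[110:300,90:230]
  k,l,st,c=cv2.connectedComponentsWithStats(m); print(n,[ (a.tolist(),b.round().tolist()) for a,b in zip(st[1:],c[1:]) if a[4]>25])
  d=t[140:275:5,225]; print(d.tolist())
o=env.observe();print(o['joint_pos'].round(1),o['joint_velocities'].round(2),o['effort'].round(1))
a=cv2.imread('pics/s6.png').astype(int);b=cv2.imread('pics/side9.png').astype(int)
g=lambda im:[im[v,u].tolist() for u,v in ((150,400),(170,330),(200,290),(245,240),(262,290))]
print(g(a),g(b))
# pot cap visible?
t=cv2.imread('pics/top9.png');h=cv2.cvtColor(t,cv2.COLOR_BGR2HSV);m=cv2.inRange(h,(0,0,0),(180,255,45));cs,_=cv2.findContours(m,0,2);print([cv2.boundingRect(c) for c in cs if cv2.contourArea(c)>50 and cv2.boundingRect(c)[0]<300])
"
```

```text
t6 [([121, 152, 13, 12, 125], [127.0, 158.0])]
[[26, 62, 111], [30, 61, 106], [27, 60, 108], [20, 44, 80], [25, 62, 108], [27, 64, 111], [30, 62, 108], [28, 62, 112], [28, 67, 117], [73, 133, 172], [70, 132, 170], [76, 136, 176], [76, 140, 179], [100, 175, 215], [100, 177, 215], [103, 179, 215], [94, 169, 211], [112, 192, 214], [116, 197, 214], [107, 183, 215], [118, 199, 214], [114, 195, 214], [101, 177, 215], [108, 185, 214], [102, 180, 214], [105, 183, 214], [96, 171, 212]]
t7 [([121, 152, 13, 13, 125], [127.0, 158.0])]
[[26, 62, 109], [26, 58, 103], [24, 59, 106], [21, 43, 78], [26, 61, 107], [27, 62, 109], [24, 59, 105], [28, 62, 110], [28, 66, 114], [69, 130, 169], [68, 129, 166], [72, 132, 172], [75, 139, 177], [97, 173, 212], [96, 173, 212], [100, 176, 212], [91, 166, 208], [109, 189, 211], [114, 194, 211], [103, 180, 211], [115, 196, 211], [112, 193, 211], [98, 173, 212], [105, 182, 211], [101, 178, 212], [102, 180, 212], [92, 167, 209]]
top9 [([121, 150, 13, 13, 129], [127.0, 156.0])]
[[36, 81, 137], [29, 66, 114], [31, 67, 115], [34, 72, 125], [29, 66, 114], [33, 74, 128], [34, 72, 127], [32, 68, 118], [35, 77, 131], [78, 144, 183], [78, 141, 181], [82, 147, 187], [124, 204, 226], [73, 134, 173], [74, 135, 173], [37, 38, 37], [42, 42, 43], [45, 45, 45], [41, 42, 42], [45, 44, 45], [43, 44, 44], [44, 45, 46], [59, 60, 60], [79, 138, 175], [78, 142, 180], [114, 195, 226], [103, 181, 224]]
[  -7.4   38.8  -15.6  111.1   18.9   31.6 -121.1] [ 0.08  0.11 -0.15  0.17 -0.25  0.09  0.06] [ -1.4 -44.9  -4.1  -7.2  -0.8   1.7  -0. ]
[[46, 63, 102], [44, 60, 96], [44, 60, 97], [46, 69, 102], [104, 148, 189]] [[46, 68, 108], [45, 65, 104], [101, 100, 93], [52, 76, 113], [113, 113, 103]]
[(123, 385, 59, 95), (72, 364, 22, 57), (116, 273, 67, 43), (187, 209, 62, 42), (153, 169, 35, 43)]
```

The force plateaued while the hand kept sinking. That means the hull is seated and slipping up in the pads. In the image its bow (203,202) and stern edge (198–220,261) match a level hull. I'll relax the command, then open.

Emit:
play_rows --motion '[[[0.6, 0.004, 0, -0.002, 0], [0.6, 0.008, 0, -0.004, 0], [0.6, 0.01, 0, -0.005, 0], [0.6, 0.01, 0, -0.005, 0]]]'

```text
time_s: 23.68
ee_pos: [0.5258, 0.1364, -0.0036]
orientation: [180.0, 0.0, 4.7]
force: [-0.7, -0.3, -1.2]
width: 0.0458
finger_force: 20.0
```

Emit:
play_rows --motion '[[[0.45, 0, 0, 0, 0], [0.4, 0, 0, 0, 0], [0.35, 0, 0, 0, 0], [0.3, 0, 0, 0, 0]]]' --squeeze 15

```text
time_s: 24.18
ee_pos: [0.5261, 0.1365, -0.0035]
orientation: [180.0, 0.0, 4.7]
force: [-0.4, 0.2, -0.1]
width: 0.0617
finger_force: 0.0
```

Emit:
play_rows --motion '[[[0.3, 0, 0, -0.03, 0], [0.3, 0, 0, -0.09, 0], [0.3, 0, 0, -0.15, 0], [0.3, 0, 0, -0.21, 0], [1, 0, 0, -0.23, 0]]]'

```text
time_s: 24.8
ee_pos: [0.528, 0.1372, 0.2306]
orientation: [-179.9, -0.4, 4.7]
force: [-0.0, -0.4, -0.5]
width: 0.0541
finger_force: 0.0
```

```bash
python3 -c "
from h import *
print(cur(),env.observe()['width'])
for n in('top','side'):
  f,t=grab(n,n+'10.png')
  h=cv2.cvtColor(t,cv2.COLOR_BGR2HSV);m=cv2.inRange(h,(100,150,50),(125,255,255));cs,_=cv2.findContours(m,0,2)
  for c in cs:
    if cv2.contourArea(c)>30: print(n,cv2.boundingRect(c))
"
```

```text
(np.float64(0.5279561654504514), np.float64(0.1372070819374013), np.float64(0.23061409655884102), np.float64(4.702048159593358)) 0.05412320603489837
top (196, 210, 28, 48)
side (240, 336, 32, 23)
```

Released. The next step is to push the knob from the front with shut fingers to finish opening the cover.

Emit:
play_rows --motion '[[[1, 0.02, -0.03, 0, 0], [1, 0.045, -0.06, 0, 0], [1, 0.045, -0.06, 0.01, 0], [1, 0.045, -0.06, 0.02, 0], [1, 0.045, -0.06, 0.023, 0]]]'

```text
time_s: 25.52
ee_pos: [0.5649, 0.1983, 0.2018]
orientation: [179.9, 0.2, 4.6]
force: [0.3, 0.0, 0.2]
width: 0.0002
finger_force: 0.0
```

Emit:
play_rows --motion '[[[1, 0.012, 0, 0, 0], [1, 0.024, 0, 0, 0], [1, 0.036, 0, 0, 0], [1, 0.048, 0, 0.001, 0], [1, 0.056, 0, 0.003, 0]]]'

```text
time_s: 26.15
ee_pos: [0.6228, 0.2046, 0.2004]
orientation: [-180.0, -0.0, 4.7]
force: [-0.8, -0.4, 1.1]
width: 0.0002
finger_force: 0.4
```

Emit:
play_rows --motion '[[[1, 0.006, 0, 0.002, 0], [1, 0.012, 0, 0.003, 0], [1, 0.014, 0, 0.003, 0]]]'

```text
time_s: 26.52
ee_pos: [0.6356, 0.2057, 0.1971]
orientation: [180.0, 0.1, 4.7]
force: [-2.8, -0.6, -0.1]
width: 0.0003
finger_force: 1.3
```

Emit:
play_rows --motion '[[[1, 0.006, 0, 0.001, 0], [1, 0.006, 0, 0.001, 0], [1, -0.02, 0, 0, 0], [1, -0.03, 0, -0.03, 0], [0.7, -0.06, 0, -0.08, 0]]]'

```text
time_s: 27.15
ee_pos: [0.5753, 0.2001, 0.277]
orientation: [180.0, 0.1, 4.7]
force: [0.5, -0.0, 1.4]
width: 0.0079
finger_force: 0.0
```

```bash
python3 -c "
from h import *
c=cur();print(c)
plan(c,[(.50,.05,.25,50)],[(.454,-.105,.13,94.7)])
"
```

```text
(np.float64(0.5753347114051685), np.float64(0.20009569181713996), np.float64(0.2769591917297558), np.float64(4.663932258275623))
[-0.087, 0.143, 0.027, -0.504]
--
[-0.148, 0.064, 0.12, -0.497]
--
```

Emit:
play_rows --motion '[[[0.25, -0.02, 0.03, 0, -0.11], [0.25, -0.04, 0.06, 0, -0.22], [0.25, -0.06, 0.1, 0, -0.33], [0.25, -0.087, 0.143, 0, -0.44], [0.25, -0.087, 0.143, 0.0, -0.504]]]'

```text
time_s: 27.78
ee_pos: [0.5001, 0.0469, 0.2777]
orientation: [179.9, 0.1, 50.0]
force: [-0.0, 1.1, -0.3]
width: 0.0586
finger_force: 0.0
```

Emit:
play_rows --motion '[[[0.25, -0.05, 0.02, 0, -0.11], [0.25, -0.1, 0.04, 0, -0.22], [0.25, -0.148, 0.064, 0.0, -0.33], [0.25, -0.148, 0.064, 0.05, -0.44], [0.25, -0.148, 0.064, 0.1, -0.497]]]'

```text
time_s: 28.4
ee_pos: [0.4557, -0.1051, 0.1771]
orientation: [179.8, 0.1, 94.9]
force: [0.2, 0.3, -0.0]
width: 0.0662
finger_force: 0.0
```

```bash
python3 -c "
from h import *
f,t=grab('top','t11.png');c=cur();print(c,env.observe()['width'])
plan(c,[(.454,-.105,.01,94.7)])
# cover state: dark/brown edge along column 225, knob
h=cv2.cvtColor(t,cv2.COLOR_BGR2HSV);m=np.zeros((480,640),np.uint8);m[100:220,90:180]=cv2.inRange(h,(22,170,60),(32,255,255))[100:220,90:180]
k,l,st,cc=cv2.connectedComponentsWithStats(m); print([ (a.tolist(),b.round().tolist()) for a,b in zip(st[1:],cc[1:]) if a[4]>25])
m=cv2.inRange(h,(100,150,50),(125,255,255));cs,_=cv2.findContours(m,0,2);print([cv2.boundingRect(c) for c in cs if cv2.contourArea(c)>30])
"
```

```text
(np.float64(0.4511679816879742), np.float64(-0.10357704535412042), np.float64(0.1712403949945475), np.float64(95.16612247651477)) 0.0659863371381036
[-0.002, 0.003, 0.161, 0.005]
--
[([123, 130, 13, 15, 113], [128.0, 135.0])]
[(195, 199, 29, 59)]
```

Emit:
play_rows --motion '[[[0.25, 0, 0, 0.05, 0], [0.25, 0, 0, 0.1, 0], [0.25, 0, 0, 0.14, 0], [0.25, 0, 0, 0.16, 0], [0.25, 0, 0, 0.16, 0]]]'

```text
time_s: 29.08
ee_pos: [0.455, -0.1031, 0.0173]
orientation: [-179.9, -0.0, 94.8]
force: [-0.3, 0.4, 0.4]
width: 0.0661
finger_force: 0.0
```

Emit:
play_rows --motion '[[[0.25, 0, 0, 0.01, 0], [0.25, 0, 0, 0.02, 0], [0.25, 0, 0, 0.027, 0], [0.25, 0, 0, 0.032, 0], [0.25, 0, 0, 0.034, 0]]]'

```text
time_s: 29.7
ee_pos: [0.455, -0.1034, -0.0168]
orientation: [-180.0, -0.0, 94.8]
force: [0.5, -0.6, 0.4]
width: 0.066
finger_force: 0.0
```

Emit:
play_rows --motion '[[[0.25, 0, 0, 0.003, 0], [0.25, 0, 0, 0.005, 0], [0.25, 0, 0, 0.008, 0], [0.25, 0, 0, 0.01, 0], [0.25, 0, 0, 0.01, 0]]]'

```text
time_s: 30.32
ee_pos: [0.455, -0.1034, -0.0266]
orientation: [-180.0, -0.0, 94.8]
force: [-0.7, -0.9, 0.5]
width: 0.0662
finger_force: 0.0
```

Emit:
play_rows --motion '[[[0.25, 0, 0, 0.001, 0], [0.25, 0, 0, 0.002, 0], [0.25, 0, 0, 0.003, 0], [0.25, 0, 0, 0.004, 0], [0.25, 0, 0, 0.004, 0]]]'

```text
time_s: 30.95
ee_pos: [0.4551, -0.1034, -0.0306]
orientation: [-180.0, -0.0, 94.8]
force: [-0.8, -0.6, 0.4]
width: 0.0662
finger_force: 0.0
```

Emit:
play_rows --motion '[[[0.25, 0, 0, 0.001, 0], [0.25, 0, 0, 0.002, 0], [0.25, 0, 0, 0.002, 0], [0.6, 0, 0, 0.002, 0], [0.6, 0, 0, 0.002, 0]]]' --squeeze 20

```text
time_s: 31.58
ee_pos: [0.4551, -0.1034, -0.0325]
orientation: [180.0, 0.0, 94.8]
force: [-0.0, -0.1, 0.4]
width: 0.0479
finger_force: 0.0
```

Emit:
play_rows --motion '[[[0.6, 0, 0, 0, 0], [0.6, 0, 0, 0, 0]]]'

```text
time_s: 31.82
ee_pos: [0.4551, -0.1034, -0.0325]
orientation: [-180.0, 0.0, 94.8]
force: [-0.0, 0.4, 0.7]
width: 0.0428
finger_force: 20.0
```

Emit:
play_rows --motion '[[[0.6, 0, 0, 0, 0], [0.6, 0, 0, -0.01, 0], [0.6, 0, 0, -0.03, 0], [0.6, 0, 0, -0.06, 0], [0.6, 0, 0, -0.1, 0]]]' --squeeze 30

```text
time_s: 32.45
ee_pos: [0.4544, -0.1033, 0.0685]
orientation: [-179.9, -0.0, 94.8]
force: [0.2, -0.2, 0.4]
width: 0.0425
finger_force: 30.0
```

Emit:
play_rows --motion '[[[0.6, 0, 0, -0.04, 0], [0.6, 0, 0, -0.09, 0], [0.6, 0, 0, -0.14, 0], [0.6, 0, 0, -0.16, 0], [0.6, 0, 0, -0.16, 0]]]'

```text
time_s: 33.08
ee_pos: [0.4559, -0.1036, 0.2291]
orientation: [179.8, 0.1, 94.8]
force: [0.4, -0.2, -1.2]
width: 0.0424
finger_force: 30.0
```

```bash
python3 -c "
from h import *
c=cur();o=env.observe();print(c,o['width'],o['finger_force'])
plan(c,[(.48,.05,.225,94.7)],[(.5051,.1982,.225,94.7)])
"
```

```text
(np.float64(0.45590811147475063), np.float64(-0.10359982708324426), np.float64(0.22914819502500716), np.float64(94.78712595606828)) 0.04244684645285234 29.999798387289047
[0.151, 0.037, 0.004, 0.001]
--
[0.146, 0.037, -0.0, -0.0]
--
```

Emit:
play_rows --motion '[[[0.6, 0.04, 0.01, 0, 0], [0.6, 0.09, 0.02, 0, 0], [0.6, 0.13, 0.032, 0, 0], [0.6, 0.151, 0.037, 0, 0], [0.6, 0.151, 0.037, 0, 0]]]'

```text
time_s: 33.7
ee_pos: [0.4784, 0.0517, 0.2263]
orientation: [-179.9, -0.0, 95.0]
force: [-0.2, -0.4, 1.0]
width: 0.0426
finger_force: 30.0
```

Emit:
play_rows --motion '[[[0.6, 0.05, 0.01, 0, 0], [0.6, 0.1, 0.025, 0, 0], [0.6, 0.146, 0.037, 0, 0], [0.6, 0.146, 0.037, 0, 0], [0.6, 0.146, 0.037, 0, 0]]]'

```text
time_s: 34.33
ee_pos: [0.5039, 0.1964, 0.2265]
orientation: [-179.9, 0.1, 94.7]
force: [0.2, -0.9, -1.0]
width: 0.0427
finger_force: 30.0
```

Emit:
play_rows --motion '[[[0.6, 0, 0, 0, 0], [0.6, 0, 0, 0, 0]]]'

```text
time_s: 34.58
ee_pos: [0.5042, 0.1972, 0.2274]
orientation: [-180.0, 0.0, 94.7]
force: [-0.2, -0.4, -0.4]
width: 0.0427
finger_force: 30.0
```

Emit:
play_rows --motion '[[[0.6, 0, 0, 0.03, 0], [0.6, 0, 0, 0.06, 0], [0.6, 0, 0, 0.09, 0], [0.6, 0, 0, 0.11, 0], [0.6, 0, 0, 0.12, 0]]]'

```text
time_s: 35.2
ee_pos: [0.5037, 0.1978, 0.1066]
orientation: [-179.9, 0.0, 94.7]
force: [0.4, -0.0, -1.1]
width: 0.0431
finger_force: 30.0
```

Emit:
play_rows --motion '[[[0.6, 0, 0, 0.03, 0], [0.6, 0, 0, 0.06, 0], [0.6, 0, 0, 0.08, 0], [0.6, 0, 0, 0.095, 0], [0.6, 0, 0, 0.1, 0]]]'

```text
time_s: 35.83
ee_pos: [0.504, 0.1987, 0.0071]
orientation: [-180.0, 0.0, 94.8]
force: [0.4, 0.3, -0.2]
width: 0.0423
finger_force: 30.0
```

Emit:
play_rows --motion '[[[0.6, 0, 0, 0.004, 0], [0.6, 0, 0, 0.008, 0], [0.6, 0, 0, 0.011, 0], [0.6, 0, 0, 0.013, 0], [0.6, 0, 0, 0.014, 0]]]'

```text
time_s: 36.45
ee_pos: [0.5041, 0.1987, -0.0065]
orientation: [180.0, 0.0, 94.8]
force: [0.4, 0.2, -0.2]
width: 0.0427
finger_force: 30.0
```

Emit:
play_rows --motion '[[[0.6, 0, 0, 0.003, 0], [0.6, 0, 0, 0.006, 0], [0.6, 0, 0, 0.009, 0], [0.6, 0, 0, 0.01, 0], [0.6, 0, 0, 0.011, 0]]]'

```text
time_s: 37.08
ee_pos: [0.504, 0.1988, -0.0176]
orientation: [-180.0, -0.0, 94.8]
force: [-0.4, -0.9, -0.2]
width: 0.0425
finger_force: 30.0
```

Emit:
play_rows --motion '[[[0.6, 0, 0, 0.001, 0], [0.6, 0, 0, 0.002, 0], [0.6, 0, 0, 0.003, 0], [0.6, 0, 0, 0.003, 0]]]'

```text
time_s: 37.58
ee_pos: [0.5041, 0.1987, -0.0205]
orientation: [180.0, 0.0, 94.8]
force: [-0.1, 0.3, -0.9]
width: 0.0428
finger_force: 30.0
```

Emit:
play_rows --motion '[[[0.6, 0, 0, 0.001, 0], [0.6, 0, 0, 0.002, 0], [0.6, 0, 0, 0.002, 0]]]'

```text
time_s: 37.95
ee_pos: [0.5041, 0.1987, -0.0207]
orientation: [180.0, 0.1, 94.8]
force: [-6.6, -3.4, 22.6]
width: 0.0422
finger_force: 30.0
```

Floor contact where predicted. Relax, open, rise.

Emit:
play_rows --motion '[[[0.6, 0, 0, -0.002, 0], [0.6, 0, 0, -0.002, 0], [0.45, 0, 0, -0.002, 0], [0.4, 0, 0, -0.002, 0], [0.4, 0, 0, -0.002, 0]]]' --squeeze 15

```text
time_s: 38.58
ee_pos: [0.504, 0.1987, -0.0207]
orientation: [-180.0, 0.0, 94.8]
force: [-0.9, -0.0, -1.2]
width: 0.053
finger_force: 0.0
```

Emit:
play_rows --motion '[[[0.4, 0, 0, -0.02, 0], [0.4, 0, 0, -0.08, 0], [0.4, 0, 0, -0.14, 0], [0.4, 0, 0, -0.2, 0], [0.4, 0, 0, -0.26, 0]]]'

```text
time_s: 39.2
ee_pos: [0.5035, 0.1987, 0.2429]
orientation: [179.9, -0.0, 94.8]
force: [1.2, -0.6, 0.1]
width: 0.0528
finger_force: 0.0
```

```bash
python3 -c "
from h import *
c=cur();o=env.observe();print(c,o['width'])
print('to look'); plan(c,[(.40,-.05,.26,50)],[(.38,-.28,.26,4.7)])
"
```

```text
(np.float64(0.5035301018616763), np.float64(0.19872719825992516), np.float64(0.24287897290035998), np.float64(94.8314141015534)) 0.05279673096048478
to look
[-0.239, -0.124, -0.017, 0.498]
--
[-0.189, 0.133, -0.0, 0.503]
--
```

```bash
python3 -c "
from h import *
f,t=grab('top','t12.png')
def case(p): d=p[:2]-np.array([.6,.203]);return [round(1000*(d[0]*.9966+d[1]*.0819),1),round(1000*(-d[0]*.0819+d[1]*.9966),1)]
for n in ('t11','t12'):
  t=cv2.imread('pics/%s.png'%n);h=cv2.cvtColor(t,cv2.COLOR_BGR2HSV);m=cv2.inRange(h,(100,120,40),(125,255,255));m[:,300:]=0;cs,_=cv2.findContours(m,0,2);c=max(cs,key=cv2.contourArea)
  r=cv2.minAreaRect(np.array([case(onz(f,p[0],.048)) for p in c],np.float32));print(n,r)
  m=cv2.inRange(h,(0,0,170),(180,60,255));x,y,w,hh=cv2.boundingRect(c);M=np.zeros_like(m);M[y:y+hh,x:x+w]=m[y:y+hh,x:x+w];cs,_=cv2.findContours(M,0,2)
  if cs: print('cabin',cv2.minAreaRect(np.array([case(onz(f,p[0],.064)) for p in max(cs,key=cv2.contourArea)],np.float32)))
"
```

```text
t11 ((-61.496726989746094, -63.69825744628906), (113.02874755859375, 52.00938034057617), 0.19826658070087433)
cabin ((-79.27366638183594, -60.39556884765625), (18.882736206054688, 34.206336975097656), 86.55018615722656)
t12 ((-61.5, -63.75), (113.0, 52.10000228881836), -0.0)
cabin ((-79.29115295410156, -60.4521598815918), (18.880538940429688, 34.234806060791016), 86.7674560546875)
```

The hull lies level, 113 mm long and aligned with the case. Next I'll pinch the knob properly and roll the cover shut.

```bash
python3 -c "
from h import *
c=cur();print(c)
plan(c,[(.56,.20,.285,50)],[(.6552,.2075,.285,4.7)])
K=lambda t:np.array([-.185*np.cos(t),.062+.185*np.sin(t)])
ts=np.linspace(1.874,.244-.01,36);last=K(ts[0])
for i in range(1,36,5):
  print([np.round((K(t)-last)*[1,-1],3).tolist() for t in ts[i:i+5]]);last=last+np.round(K(ts[i+4])-last,3)
"
```

```text
(np.float64(0.507187050472011), np.float64(0.20141489505926857), np.float64(0.25067942916528196), np.float64(94.84946971611659))
[-0.006, 0.053, -0.034, 0.498]
--
[0.067, 0.068, -0.0, 0.503]
--
[[-0.008, -0.002], [-0.017, -0.004], [-0.025, -0.006], [-0.034, -0.007], [-0.042, -0.008]]
[[-0.009, -0.0], [-0.018, -0.0], [-0.026, 0.0], [-0.035, 0.001], [-0.044, 0.002]]
[[-0.008, 0.002], [-0.017, 0.004], [-0.025, 0.006], [-0.033, 0.009], [-0.041, 0.012]]
[[-0.008, 0.004], [-0.016, 0.008], [-0.023, 0.012], [-0.031, 0.017], [-0.038, 0.022]]
[[-0.007, 0.005], [-0.013, 0.01], [-0.02, 0.016], [-0.026, 0.023], [-0.031, 0.029]]
[[-0.006, 0.007], [-0.011, 0.014], [-0.016, 0.021], [-0.02, 0.028], [-0.024, 0.036]]
[[-0.004, 0.008], [-0.007, 0.016], [-0.01, 0.024], [-0.013, 0.032], [-0.015, 0.041]]
```

Emit:
play_rows --motion '[[[0, 0, 0, -0.034, 0.1], [0, 0, 0.01, -0.034, 0.2], [0, -0.002, 0.02, -0.034, 0.31], [0, -0.004, 0.04, -0.034, 0.42], [0, -0.006, 0.053, -0.034, 0.498]]]'

```text
time_s: 39.88
ee_pos: [0.5577, 0.1973, 0.2745]
orientation: [180.0, -0.0, 49.7]
force: [-0.1, -0.1, 1.1]
width: 0.0882
finger_force: 0.0
```

Emit:
play_rows --motion '[[[0, 0.02, 0.02, 0, 0.11], [0, 0.04, 0.04, 0, 0.22], [0, 0.067, 0.068, 0, 0.33], [0, 0.067, 0.068, 0, 0.44], [0, 0.067, 0.068, 0, 0.503]]]'

```text
time_s: 40.5
ee_pos: [0.6523, 0.2052, 0.2741]
orientation: [-179.9, 0.0, 4.5]
force: [-0.0, 0.3, -0.3]
width: 0.0884
finger_force: 0.0
```

Emit:
play_rows --motion '[[[0, 0, 0, 0, 0], [0, 0, 0, 0, 0]]]'

```text
time_s: 40.75
ee_pos: [0.6523, 0.2049, 0.274]
orientation: [-180.0, -0.0, 4.8]
force: [0.8, 0.2, 0.1]
width: 0.088
finger_force: 0.0
```

Emit:
play_rows --motion '[[[0, 0.003, -0.002, 0.04, 0], [0, 0.003, -0.002, 0.07, 0], [0, 0.003, -0.002, 0.082, 0], [0.5, 0.003, -0.002, 0.084, 0], [0.6, 0.003, -0.002, 0.084, 0]]]' --squeeze 18

```text
time_s: 41.38
ee_pos: [0.6561, 0.2073, 0.1909]
orientation: [-180.0, -0.1, 4.7]
force: [-0.1, -0.2, -0.3]
width: 0.0702
finger_force: 0.0
```

Emit:
play_rows --motion '[[[0.9, 0, 0, 0, 0], [0.9, 0, 0, 0, 0], [0.9, 0, 0, 0, 0], [0.9, 0, 0, 0, 0], [0.9, 0, 0, 0, 0]]]'

```text
time_s: 42.0
ee_pos: [0.6556, 0.2044, 0.1894]
orientation: [179.8, 0.0, 4.6]
force: [-2.0, 0.3, 0.8]
width: 0.0216
finger_force: 18.0
```

Pinched (21.6 mm, 18 N). Rolling shut along the arc.

Emit:
play_rows --motion '[[[1, -0.008, 0, -0.002, 0], [1, -0.017, 0, -0.004, 0], [1, -0.025, 0, -0.006, 0], [1, -0.034, 0, -0.007, 0], [1, -0.042, 0, -0.008, 0]]]'

```text
time_s: 42.62
ee_pos: [0.6152, 0.2016, 0.198]
orientation: [179.9, -0.2, 4.6]
force: [5.3, -3.3, -1.7]
width: 0.0214
finger_force: 18.0
```

Emit:
play_rows --motion '[[[1, -0.009, 0, 0, 0], [1, -0.018, 0, 0, 0], [1, -0.026, 0, 0, 0], [1, -0.035, 0, 0.001, 0], [1, -0.044, 0, 0.002, 0]]]'

```text
time_s: 43.25
ee_pos: [0.5721, 0.1984, 0.1971]
orientation: [179.9, -0.3, 4.6]
force: [4.1, -3.3, 4.2]
width: 0.0216
finger_force: 18.0
```

Emit:
play_rows --motion '[[[1, -0.008, 0, 0.002, 0], [1, -0.017, 0, 0.004, 0], [1, -0.025, 0, 0.006, 0], [1, -0.033, 0, 0.009, 0], [1, -0.041, 0, 0.012, 0]]]'

```text
time_s: 43.88
ee_pos: [0.5309, 0.1953, 0.1858]
orientation: [179.9, -0.3, 4.6]
force: [-0.6, -4.9, 12.0]
width: 0.0211
finger_force: 18.0
```

Emit:
play_rows --motion '[[[1, -0.008, 0, 0.004, 0], [1, -0.016, 0, 0.008, 0], [1, -0.023, 0, 0.012, 0], [1, -0.031, 0, 0.017, 0], [1, -0.038, 0, 0.022, 0]]]'

```text
time_s: 44.5
ee_pos: [0.4907, 0.1924, 0.1628]
orientation: [179.9, -0.0, 4.7]
force: [-4.8, -4.8, 11.1]
width: 0.0215
finger_force: 18.0
```

Emit:
play_rows --motion '[[[1, -0.007, 0, 0.005, 0], [1, -0.013, 0, 0.01, 0], [1, -0.02, 0, 0.016, 0], [1, -0.026, 0, 0.023, 0], [1, -0.031, 0, 0.029, 0]]]'

```text
time_s: 45.12
ee_pos: [0.4584, 0.19, 0.1327]
orientation: [179.9, 0.1, 4.7]
force: [-4.6, -3.4, 7.9]
width: 0.0215
finger_force: 18.0
```

Emit:
play_rows --motion '[[[1, -0.006, 0, 0.007, 0], [1, -0.011, 0, 0.014, 0], [1, -0.016, 0, 0.021, 0], [1, -0.02, 0, 0.028, 0], [1, -0.024, 0, 0.036, 0]]]'

```text
time_s: 45.75
ee_pos: [0.4344, 0.1883, 0.0962]
orientation: [179.9, 0.1, 4.7]
force: [-4.4, -2.9, 4.2]
width: 0.0213
finger_force: 18.0
```

Emit:
play_rows --motion '[[[1, -0.004, 0, 0.008, 0], [1, -0.007, 0, 0.016, 0], [1, -0.01, 0, 0.024, 0], [1, -0.012, 0, 0.03, 0], [1, -0.013, 0, 0.034, 0]]]'

```text
time_s: 46.38
ee_pos: [0.4213, 0.1873, 0.0618]
orientation: [179.9, 0.2, 4.7]
force: [-6.3, -2.6, 3.4]
width: 0.0215
finger_force: 18.0
```

Emit:
play_rows --motion '[[[1, -0.001, 0, 0.002, 0], [1, -0.001, 0, 0.004, 0], [1, -0.001, 0, 0.006, 0], [1, -0.001, 0, 0.007, 0]]]'

```text
time_s: 46.88
ee_pos: [0.4196, 0.1871, 0.0548]
orientation: [179.9, 0.2, 4.7]
force: [-8.0, -1.8, 3.8]
width: 0.0214
finger_force: 18.0
```

Emit:
play_rows --motion '[[[1, 0, 0, 0.002, 0], [1, 0, 0, 0.004, 0], [1, 0, 0, 0.004, 0]]]'

```text
time_s: 47.25
ee_pos: [0.4214, 0.1873, 0.0524]
orientation: [179.9, 0.1, 4.7]
force: [-8.1, -4.4, 19.6]
width: 0.0212
finger_force: 17.9
```

The stop is reached (force jumped to 20 N). Release, rise, step away and check.

Emit:
play_rows --motion '[[[1, 0, 0, -0.002, 0], [0.6, 0, 0, -0.002, 0], [0, 0, 0, -0.002, 0], [0, 0, 0, -0.002, 0], [0, 0, 0, -0.002, 0]]]'

```text
time_s: 47.88
ee_pos: [0.4223, 0.188, 0.0535]
orientation: [-180.0, -0.0, 4.7]
force: [-0.2, 0.2, -0.2]
width: 0.0591
finger_force: 0.0
```

Emit:
play_rows --motion '[[[0, 0, 0, 0, 0], [0, 0, 0, -0.03, 0], [0, 0, 0, -0.09, 0], [0, 0, 0, -0.15, 0], [0, 0, 0, -0.2, 0]]]'

```text
time_s: 48.5
ee_pos: [0.4223, 0.1879, 0.2559]
orientation: [-180.0, -0.1, 4.7]
force: [0.7, -0.8, -0.6]
width: 0.0882
finger_force: 0.0
```

Emit:
play_rows --motion '[[[0, 0.01, 0.06, 0, 0], [0, 0.02, 0.12, 0, 0], [0, 0.03, 0.18, 0, 0], [0, 0.04, 0.24, 0, 0], [0, 0.04, 0.3, 0, 0]]]'

```text
time_s: 49.12
ee_pos: [0.4871, -0.1098, 0.2536]
orientation: [180.0, -0.0, 4.7]
force: [0.5, 0.7, 0.2]
width: 0.0879
finger_force: 0.0
```

Emit:
play_rows --motion '[[[0, 0, 0.06, 0, 0], [0, 0, 0.12, 0, 0], [0, 0, 0.16, 0, 0], [0, 0, 0.16, 0, 0], [0, 0, 0.16, 0, 0]]]'

```text
time_s: 49.75
ee_pos: [0.4998, -0.2661, 0.2532]
orientation: [-179.9, 0.0, 4.8]
force: [0.2, 0.2, -0.5]
width: 0.088
finger_force: 0.0
```

```bash
python3 -c "
from h import *
o=env.observe();print(o['time_s'],cur(),o['width'],o['force'])
f,t=grab('top','t13.png');g,s=grab('side','s13.png')
h=cv2.cvtColor(t,cv2.COLOR_BGR2HSV)
m=np.zeros((480,640),np.uint8);m[240:320,130:200]=cv2.inRange(h,(22,190,60),(32,255,255))[240:320,130:200]
k,l,st,cc=cv2.connectedComponentsWithStats(m);print('knob',[ (a.tolist(),b.round().tolist()) for a,b in zip(st[1:],cc[1:]) if a[4]>25])
t0=cv2.imread('pics/top0.png');s0=cv2.imread('pics/side0.png')
for n,x,y,w,hh in (('jar',370,195,60,55),('slab',310,150,50,65),('tweezers',430,185,40,35)):
  print(n,cv2.absdiff(t,t0)[y:y+hh,x:x+w].max(2).mean())
for n,x,y,w,hh in (('jar',295,150,45,65),('slab',235,198,48,52)):print('s',n,cv2.absdiff(s,s0)[y:y+hh,x:x+w].max(2).mean())
"
```

```text
49.75 (np.float64(0.4997678226987057), np.float64(-0.26613407045387744), np.float64(0.25324245169411963), np.float64(4.75758226912106)) 0.08804006634918332 [ 0.15270012  0.24768458 -0.48008513]
knob [([162, 277, 9, 25, 151], [166.0, 290.0])]
jar 58.982727272727274
slab 5.114769230769231
tweezers 74.12928571428571
s jar 2.476239316239316
s slab 2.8365384615384617
```

The knob now lies at top (166,277–302), which matches the prediction for q = 0. The jar and slab are unchanged in the side view, and the arm is clear.

```bash
python3 -c "
from h import *
print(env.sign_off())"
```

```text
the job is handed in; nothing more can be done
None
```

I handed the job in at about 50 s: the hull and ring are in the case on its floor, and the cover is rolled fully shut and released. The last pictures show the jar and slab unmoved; the arm hid the tweezers, and I did not recheck the pot or see the ring after release.

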